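Level the microscope stand under load

ROBOT

A 6-joint arm with a two-finger parallel gripper is mounted at the origin on a cart in front of the work surface, level with it; the furniture and walls round the work are solid. World frame = base frame: x ahead of the robot, y to its left, z up, the work surface at z = 0. Lengths are in mm, angles in rad, forces in N, time in s.
With the tool pointing down it reaches from about 350 to 1000 mm from the base axis. Payload 7.1 kg.
Tool frame: the origin (TCP) lies between the finger pads; the fingertips stand 22 mm ahead of it and the grasp point (between the pads) lies 3 mm ahead of it (tip_extent is the x of the fingertips in the tool frame, in mm); x points along the fingers, z is the direction in which the jaws open and shut, and the axes are right-handed (so a half turn about x gives the same grasp; the last joint's range is limited). The gripper opens to 85 mm and grips with 20 to 120 N. Pads are 22 mm wide; open, the fingers measure 114 mm over their backs; the gripper's body (76 mm by 85 mm) begins 54 mm behind the grasp point. The pads swing forward as they close: fully open they stand 13 mm farther back than shut.
Start: joints at [1.089, 0.423, 1.63, -0, 1.089, -0.019], TCP at [279.002, 559.252, 253.319] pointing down, gripper open.
Joint ranges: [-3, 3], [-0.9, 2.11], [0.09, 2.58], [-1.31, 4.45], [0.11, 2.69], [-2.54, 2.54]. Speed limits (rad/s): [2.39, 2.39, 3.01, 3.14, 3.14, 3.14].

INTERFACE

Orientations are given as a rotation vector (axis times angle).
In Python, from station import read_state, capture, sign_off, tip_extent gives the robot as it stands.
- The arm moves only by the tool send_rows, never from a script. Its arguments are lists of equal length, an entry for each row: "travel": the shift along the tool's x, y, z in cm, a list of three; "turn": the turn, a rotation vector about the tool's x, y, z in degrees, a list of three; "fingers": the finger opening in cm, from 0 to 8.54. A call has 1 to 10 rows; each row is the pose to reach, as a shift and turn from the pose measured when the call began, along the tool's axes at that moment; what a row does not reach only later rows make up. A row lasts 1/12 s, in which the tool goes at most 41.7 mm and 7.16 degrees, less where a joint would pass 70% of its speed; a pose out of reach is approached as far as the arm can. A call with a gripper value outside its range is refused whole. The fingers move at their own pace and stop on an object; the grip force is fixed at half the most. Time passes only in rows, so rows that repeat a pose let the fingers close. It gives the time, the measured TCP pose, the force and the opening at its end, in the units of the state.
- read_state(): the state, without advancing time (a new reading comes with each control period).
- capture(name): name is "side" or "top"; returns a dict with "image" (480x640x3 uint8, blue, green, red), "z_map" (480x640 float32, mm along the optical axis (not along the pixel's ray), 0 where there is no reading), "mtx" (3x3 intrinsics, pixels), "extrinsics" (4x4, takes a point from camera to world coordinates). Camera axes: x right, y down, z forward; pixel columns grow to the right and rows downward; lengths in mm; the calibration is good to about 2 mm. A picture is of the moment at which its call begins.
- sign_off(): hands the job in, once; it reports no verdict.
The state is a dict: "time_s": time; "q": joint angles; "joint_vel": joint speeds; "joint_efforts": joint torques, N m; "ee_pos": TCP position; "eef_rot": TCP orientation; "contact_force": force on the tool from outside, world axes, zero at the start; "wrist_torque": the same for the moment, N m; "gripper_width": finger opening in mm.
Only numpy, scipy, OpenCV 4.12 (cv2) and the standard library are available. Lean on these libraries where they do the work, as an engineer would, in place of code of your own. Each camera call takes 0.05 s, during which the arm holds its last target.

TASK

The pump dispenser is in the way of the levelling foot: set it upright on the open bench, about 20 cm or more from the foot's knob, and let go of it. Then grip the tee knob of the stand's foot, press it fully down onto its seat, and turn it until, with the foot pressed down, the bubble of the spirit level stands between its two lines. Finish while holding: keep the knob gripped and fully pressed down with the bubble centred, and do not let go; leave the other things on the bench alone.

Things in the scene. Friction and masses are not known exactly. Their poses are not given: they have to be found in the camera images.
- stand: Fixed levelling stand: grey bed 120 x 283 mm, 12 mm thick; above it an aluminium top plate 100 x 253 mm, hinged at one end, carried by a levelling foot at the other. Origin on the bench under the bed's middle, z up; foot axis at x = 0, y = -110 mm; hinge pin along x at y = +110 mm. A steel spirit level 116 mm long (top about 75 mm above the bench) is screwed on along y, middle at y = +25 mm.
- knob_grip (a point): Centre of the black tee knob of the foot, an upright bar 48 mm long, 12 mm thick, 28 mm tall on a collar 30 mm wide. x runs along the bar, y across its thickness, z up along the foot's axis. 76 mm above the bench when up, 68 mm when pressed onto its seat; the plate's top below it is 31 to 46 mm above the bench.
- foot_press (a joint): How far the foot end is pressed down, as the angle of the plate about the hinge, rad: 0 = up (a spring lifts foot, knob and plate end together by 8 mm), 0.036 = the foot is on its seat, a rigid stop. It takes about 3 N to start and 6 N to seat; it comes up again when let go. The knob's height does not change as it is turned.
- foot_screw (a joint): Angle of the tee knob, rad, growing clockwise seen from above; range -1.6 to 1.2; stays where it is left, turns against 0.12 N m. Clockwise raises the plate's foot end by 0.025 rad of tilt per rad. Which angle is level differs each time, as the stand does not stand quite true. With the foot pressed, the foot end starts too low: it needs 0.4 to 1.4 rad clockwise.
- bubble (a joint): Place of the bubble in the vial, m: 0 = centred, positive towards the foot (knob) end, at most 0.02 either way. It runs to the higher end, 12.5 mm per rad of the knob, and takes about 1 s to settle. Pressing the foot to its seat shifts it 18 mm towards the hinge: it counts only with the foot pressed. The two pale lines are 20 mm apart, the white bubble shows 13 mm long.
- level_vial (a point): Middle of the spirit level's dark vial, 64 mm long and 18 mm thick, at the bubble; z square to the top plate, y along the vial towards the hinge.
- pump: White pump dispenser, 57 x 55 x 135 mm, about 0.28 kg: square body 87 mm high, round neck 34 mm wide from there to 118 mm, metal dish 32 mm wide at 129 to 135 mm (does not move). Origin at the centre of its underside, z up. At first it stands close by the knob, on the side away from the hinge. Best gripped round the neck, about 103 mm up.
- part_a: Bystander: light machined metal block 28 x 45 x 18 mm, lying loose on the robot's side of the stand. Origin at the centre of its underside.
- dish_a: Bystander: round clear dish with lid, 62 mm wide, 16 mm high, loose behind the stand. Origin at the centre of its underside.
- caliper: Bystander: caliper 70 x 200 x 18 mm lying loose to the left of the stand. Origin at the centre of its underside.
Things that resemble listed ones, but are neither listed nor needed, are in the scene too. Leave any green, purple or turquoise look-alike of the pump alone.

How it is judged:
By the outcome, as a careful person would: the job done as asked, in the order asked, and still so for the second after the job is handed in, while the arm keeps its last pose, push and grip.
It also fails if it takes over 61 s, if anything falls off the work surface, if the arm or the gripper's body presses on something with over 40 N, if the wrist force passes 120 N, or if a joint passes its speed limit or range.

## Working session

There is one attempt and no reset: what is moved stays moved. The work goes in short steps, Python scripts to look and compute and a tool call to move; the robot and the scene stay as the last step left them, time stands still between calls to the robot, and variables do not carry over. Pictures are saved under pics/ and viewed, and the job is handed in when it is done.

Besides the shell and the picture viewer there is one more tool, called after "Emit:" as name(argument=value, ...) on one line, values as JSON. send_rows: Moves the arm, as the interface text tells. Its arguments: {"type":"object","properties":{"travel":{"type":"array","items":{"type":"array","items":{"type":"number"}}},"turn":{"type":"array","items":{"type":"array","items":{"type":"number"}}},"fingers":{"type":"array","items":{"type":"number"}}},"required":["travel","turn","fingers"]}

```bash
mkdir -p pics; ls
python3 - <<'E'
from station import *
import cv2,numpy as np
s=read_state()
for k,v in s.items(): print(k,np.round(v,3))
print(tip_extent if not callable(tip_extent) else tip_extent())
for n in("side","top"):
    c=capture(n); cv2.imwrite(f"pics/{n}0.png",c["image"]); np.savez(f"pics/{n}0.npz",**c)
    print(n,c["mtx"].round(1).tolist(),c["extrinsics"].round(3).tolist())
E
```

```text
pics
time_s 0.0
q [ 1.089  0.424  1.631  0.     1.089 -0.019]
joint_vel [-0.     0.    -0.001  0.001  0.001  0.001]
joint_efforts [-1.0000e-03 -5.5738e+01 -2.8174e+01  0.0000e+00  7.0000e-03  0.0000e+00]
ee_pos [278.771 558.807 252.565]
eef_rot [-0.863  1.395  0.861]
contact_force [-0.166 -0.409  0.088]
wrist_torque [-0.061 -0.031 -0.068]
gripper_width 85.513
22.0
side [[449.4, 0.0, 314.0], [0.0, 449.4, 240.0], [0.0, 0.0, 1.0]] [[0.997, -0.049, 0.062, 467.296], [-0.079, -0.554, 0.829, -618.376], [-0.006, -0.831, -0.556, 584.281], [0.0, 0.0, 0.0, 1.0]]
top [[593.7, 0.0, 318.5], [0.0, 593.7, 238.8], [0.0, 0.0, 1.0]] [[-0.011, -0.985, 0.171, 327.913], [-1.0, 0.009, -0.012, 156.007], [0.01, -0.171, -0.985, 1244.696], [0.0, 0.0, 0.0, 1.0]]
```

View pics/side0.png

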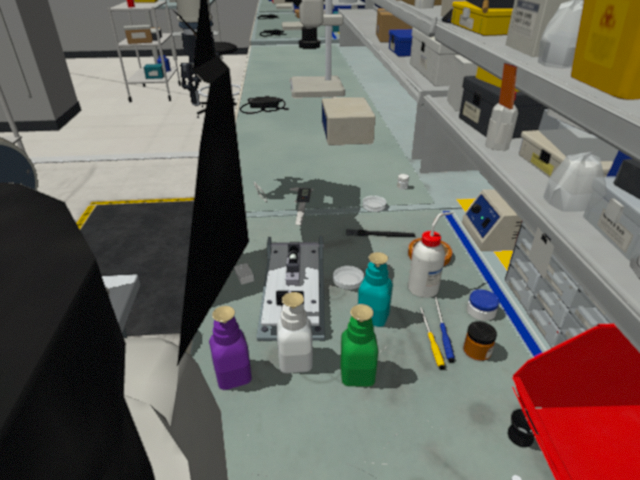

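View pics/top0.png

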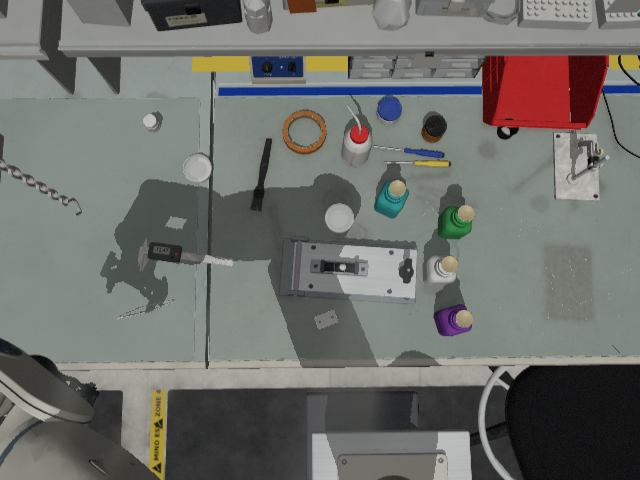

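Candidates for the pump (top view): white (443,268), purple (455,320), green (456,220), turquoise (391,197), and the wash bottle with the red cap (358,143). The white one beside the knob (406,268), on the side away from the hinge, fits the description. I'll check it in a close crop and measure.

```bash
cat > h.py <<'E'
import numpy as np,cv2
from station import *
def pts(c):
    K=c["mtx"];z=c["z_map"].astype(float);v,u=np.mgrid[:480,:640]
    P=np.stack([(u-K[0,2])/K[0,0]*z,(v-K[1,2])/K[1,1]*z,z],-1)
    E=c["extrinsics"]; W=P@E[:3,:3].T+E[:3,3]; W[z==0]=np.nan
    return W
def proj(c,p):
    E=np.linalg.inv(c["extrinsics"]);q=E[:3,:3]@np.asarray(p,float)+E[:3,3];k=c["mtx"]@q;return k[:2]/k[2]
E
python3 - <<'E'
from h import *
c=dict(np.load("pics/top0.npz"));W=pts(c);im=c["image"]
cv2.imwrite("pics/crop0.png",cv2.resize(im[200:350,260:500],None,fx=3.3,fy=3.3,interpolation=cv2.INTER_CUBIC))
s=dict(np.load("pics/side0.npz"));
cv2.imwrite("pics/crops0.png",cv2.resize(s["image"][230:400,200:400],None,fx=3.5,fy=3.5,interpolation=cv2.INTER_CUBIC))
for u,v in [(450,264),(440,270),(437,276),(406,268),(405,260),(405,277),(342,267),(285,295),(416,300),(417,243),(291,238),(412,250),(410,296),(318,245),(464,208),(467,313)]:
    print((u,v),W[v,u].round(1))
# bench height
print(np.nanmedian(W[300:340,500:540,2]))
# pump-ish cloud
m=(W[...,2]>120)&(W[...,2]<150)
n,l,st,ce=cv2.connectedComponentsWithStats(m.astype(np.uint8))
for i in range(1,n):
    if st[i,4]>40 and st[i,4]<2000: print(ce[i].round(0),st[i,4],np.nanmean(W[l==i],0).round(1),np.nanmax(W[l==i][:,2]).round(1))
for zlo,zhi in((60,90),):
  m=(W[...,2]>zlo)&(W[...,2]<zhi); m[:, :380]=0;m[:,425:]=0;m[:250]=0;m[290:]=0
  p=W[m]; 
  print("knob",len(p),p.mean(0).round(1), p[p[:,2]>82].mean(0).round(1), (p[:,2]>82).sum())
  q=p[p[:,2]>84][:,:2]; print(cv2.minAreaRect(q.astype(np.float32)))
E
```

```text
(450, 264) [ 470.8 -107.3  126.4]
(440, 270) [460.8 -90.1 115.3]
(437, 276) [452.9 -90.8  82.2]
(406, 268) [468.7 -29.4  87.5]
(405, 260) [485.9 -29.6  77.4]
(405, 277) [450.6 -26.3  90.7]
(342, 267) [473.2  95.8  77.6]
(285, 295) [424.8 212.1   2.8]
(416, 300) [411.6 -61.7   1.4]
(417, 243) [532.5 -68.7   0.9]
(291, 238) [537.4 197.5  49.3]
(412, 250) [511.1 -50.2  43.2]
(410, 296) [417.1 -42.9  41.2]
(318, 245) [523.8 142.4  40.5]
(464, 208) [ 578.9 -139.   129.5]
(467, 313) [ 377.6 -133.1  132.5]
2.2013602026088392
[50. 25.] 313 [963.4 678.9 132.4] 147.3
[501.  75.] 180 [ 849.8 -225.8  134. ] 149.9
[598.  76.] 309 [ 846.4 -421.3  134.3] 149.9
[97. 63.] 84 [880.7 579.4 133.6] 149.7
[47. 65.] 86 [876.9 679.4 133.8] 149.5
[359. 134.] 248 [730.7  60.2 128. ] 148.9
[397. 188.] 226 [619.  -10.  133.5] 139.8
[466. 213.] 225 [ 568.3 -140.7  133.3] 139.9
[449. 264.] 244 [ 469.9 -103.6  133.1] 140.5
[464. 318.] 246 [ 368.3 -126.2  133.2] 139.3
knob 173 [465.7 -30.8  77.6] [467.  -32.5  87.7] 86
((465.7933654785156, -33.00536346435547), (12.740262031555176, 46.58900451660156), 83.51164245605469)
```

View pics/crop0.png

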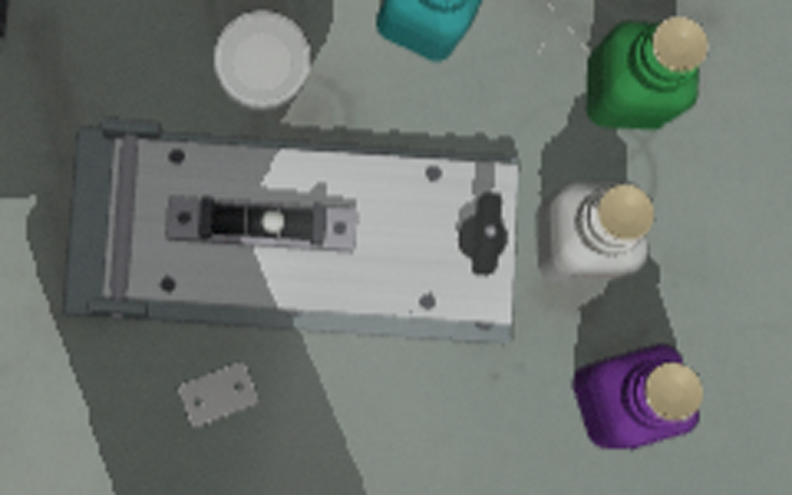

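View pics/crops0.png

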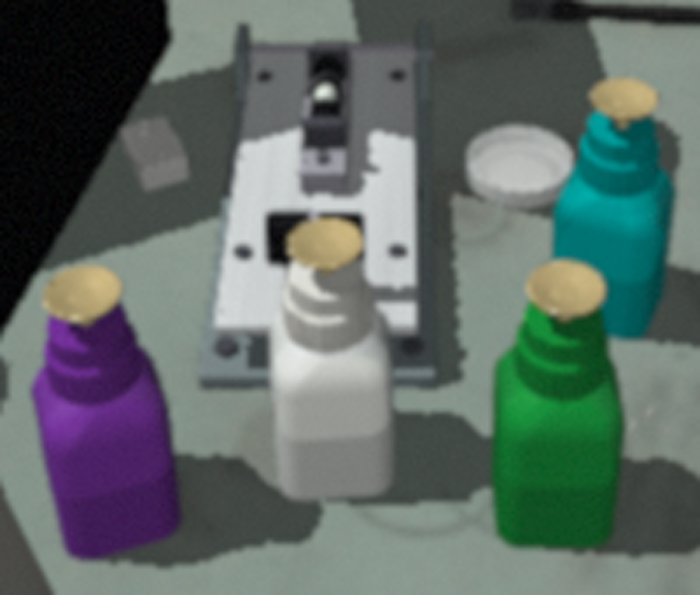

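The top crop shows the white pump (crop ~600,230) just right of the black tee knob (485,232), with purple below it and green above. The white one is the pump. Next I'll work out the moves.

```bash
cat >> h.py <<'E'
from scipy.spatial.transform import Rotation as R
def Rt(jaw_deg):
    # tool x down, z (jaw) at jaw_deg in world xy
    a=np.deg2rad(jaw_deg);x=np.array([0,0,-1.]);z=np.array([np.cos(a),np.sin(a),0]);return np.stack([x,np.cross(z,x),z],1)
def move(pos,jaw):
    s=read_state();A=R.from_rotvec(s["eef_rot"]).as_matrix()
    d=A.T@(np.array(pos)-s["ee_pos"])/10
    best=[]
    for j in (jaw,jaw+180):
        r=R.from_matrix(A.T@Rt(j)).as_rotvec(degrees=True);best.append(r)
        print("jaw",j,"travel cm",d.round(2),"turn deg",r.round(1))
def st():
    s=read_state();A=R.from_rotvec(s["eef_rot"]).as_matrix()
    print("t",round(s["time_s"],2),"pos",np.round(s["ee_pos"],1),"jaw deg",round(float(np.rad2deg(np.arctan2(A[1,2],A[0,2]))),1),"down",A[:,0].round(3),"F",np.round(s["contact_force"],1),"T",np.round(s["wrist_torque"],2),"w",round(float(s["gripper_width"]),1),"q",np.round(s["q"],2))
E
python3 - <<'E'
from h import *
st(); move((470,-104,250),0)
c=dict(np.load("pics/top0.npz"));W=pts(c)
for n in ["top","side"]:
    c=dict(np.load(f"pics/{n}0.npz"));W=pts(c)
    m=np.linalg.norm(W[...,:2]-[470,-100],axis=-1)<45
    for lo,hi in((10,80),(95,115),(128,140)):
        p=W[m&(W[...,2]>lo)&(W[...,2]<hi)]; print(n,lo,len(p),p.mean(0).round(1),np.percentile(p,[3,97],axis=0).round(1).tolist())
E
```

```text
t 0.1 pos [278.8 558.9 252.6] jaw deg 63.5 down [-0.001 -0.001 -1.   ] F [-1.5  0.9 -0.6] T [-0.    0.03 -0.02] w 85.4 q [ 1.09  0.42  1.63 -0.    1.09 -0.02]
jaw 0 travel cm [  0.33 -46.7  -50.78] turn deg [63.5 -0.1  0. ]
jaw 180 travel cm [  0.33 -46.7  -50.78] turn deg [-1.165e+02 -0.000e+00 -1.000e-01]
top 10 347 [461.5 -87.2  56.1] [[442.3, -124.8, 13.6], [494.5, -75.9, 79.6]]
top 95 105 [464.4 -93.9 105.4] [[450.7, -114.6, 97.0], [487.3, -84.4, 114.6]]
top 128 233 [ 470.1 -104.   133.5] [[456.2, -117.9, 129.5], [483.8, -89.9, 138.0]]
side 10 1193 [ 472.9 -128.8   49.9] [[447.5, -133.1, 12.9], [499.5, -107.5, 79.3]]
side 95 288 [ 473.1 -118.1  104.8] [[455.1, -124.6, 95.8], [491.2, -104.9, 114.3]]
side 128 255 [ 473.3 -104.1  132.5] [[459.7, -119.4, 129.9], [487.0, -90.3, 134.9]]
```

Emit:
send_rows(travel=[[0, -4, -4.3], [0, -8, -8.6], [0, -12, -13], [0, -16, -17.4], [0, -20, -21.7], [0, -23, -25], [0, -26, -28.3], [0, -29, -31.5], [0, -31, -33.7], [0, -32, -34.8]], turn=[[6, 0, 0], [12, 0, 0], [18, 0, 0], [24, 0, 0], [30, 0, 0], [36, 0, 0], [42, 0, 0], [48, 0, 0], [54, 0, 0], [60, 0, 0]], fingers=[6, 6, 6, 6, 6, 6, 6, 6, 6, 6])

```text
time_s: 0.93
ee_pos: [394.1, 156.9, 253.0]
eef_rot: [-0.045, 1.571, 0.043]
contact_force: [1.4, 0.0, 0.4]
gripper_width: 60.1
```

```bash
python3 -c "
from h import *
st();move((471.5,-104.5,250),0);move((471.5,-104.5,106),0)"
```

```text
t 0.93 pos [394.1 156.9 253. ] jaw deg 3.2 down [-0.001 -0.001 -1.   ] F [1.4 0.  0.4] T [ 0.03 -0.01  0.02] w 60.1 q [ 0.35  0.12  2.05 -0.    0.97  0.3 ]
jaw 0 travel cm [  0.33 -26.54   6.26] turn deg [ 3.2 -0.   0.1]
jaw 180 travel cm [  0.33 -26.54   6.26] turn deg [-1.768e+02 -1.000e-01 -1.000e-01]
jaw 0 travel cm [ 14.73 -26.52   6.27] turn deg [ 3.2 -0.   0.1]
jaw 180 travel cm [ 14.73 -26.52   6.27] turn deg [-1.768e+02 -1.000e-01 -1.000e-01]
```

Emit:
send_rows(travel=[[0, -4, 1], [0, -8, 2], [0, -12, 2.9], [0, -16, 3.8], [0, -20, 4.7], [0, -23.5, 5.6], [0, -25.5, 6.1], [0.3, -26.5, 6.3], [0.3, -26.5, 6.3]], turn=[[3.2, 0, 0], [3.2, 0, 0], [3.2, 0, 0], [3.2, 0, 0], [3.2, 0, 0], [3.2, 0, 0], [3.2, 0, 0], [3.2, 0, 0], [3.2, 0, 0]], fingers=[6, 6, 6, 6, 6, 6, 6, 6, 6])

```text
time_s: 1.68
ee_pos: [471.8, -105.6, 249.6]
eef_rot: [0.001, 1.572, -0.003]
contact_force: [-0.3, 0.2, -0.2]
gripper_width: 60.1
```

```bash
python3 -c "
from h import *
st();move((471.5,-104.5,106),0)
for n in ('top','side'):
  cv2.imwrite(f'pics/{n}1.png',capture(n)['image'])"
```

```text
t 1.68 pos [ 471.8 -105.6  249.6] jaw deg -0.1 down [-0.001 -0.001 -1.   ] F [-0.3  0.2 -0.2] T [0.01 0.02 0.01] w 60.1 q [-0.24  0.22  1.94 -0.    0.98 -0.24]
jaw 0 travel cm [ 1.436e+01  1.200e-01 -1.000e-02] turn deg [-0.1 -0.1  0.1]
jaw 180 travel cm [ 1.436e+01  1.200e-01 -1.000e-02] turn deg [1.799e+02 1.000e-01 1.000e-01]
```

View pics/side1.png

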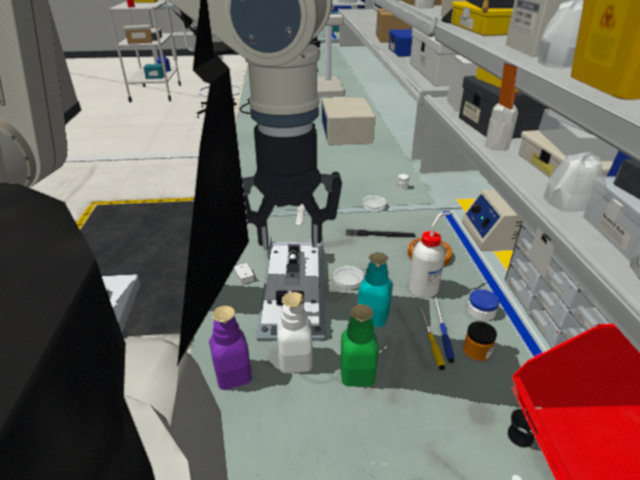

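The side view shows the open gripper centred over the white pump (292,300). Descending to the neck.

Emit:
send_rows(travel=[[3, 0.1, 0], [6, 0.1, 0], [9, 0.1, 0], [11.5, 0.1, 0], [13.3, 0.1, 0], [14.3, 0.1, 0], [14.3, 0.1, 0]], turn=[[0, 0, 0], [0, 0, 0], [0, 0, 0], [0, 0, 0], [0, 0, 0], [0, 0, 0], [0, 0, 0]], fingers=[6, 6, 6, 6, 6, 6, 6])

```text
time_s: 2.37
ee_pos: [469.3, -100.8, 105.1]
eef_rot: [-0.001, 1.577, 0.002]
contact_force: [0.1, -0.1, 0.3]
gripper_width: 60.2
```

Emit:
send_rows(travel=[[0, 0, 0], [0, 0, 0], [0, 0, 0], [0, 0, 0], [0, 0, 0], [0, 0, 0]], turn=[[0, 0, 0], [0, 0, 0], [0, 0, 0], [0, 0, 0], [0, 0, 0], [0, 0, 0]], fingers=[3, 2.5, 2.5, 2.5, 2.5, 2.5])

```text
time_s: 2.87
ee_pos: [471.7, -100.7, 108.4]
eef_rot: [-0.002, 1.571, 0.001]
contact_force: [-2.3, 1.8, 17.8]
gripper_width: 32.4
```

```bash
python3 -c "
from h import *
st();move((455,-265,160),0)
c=capture('side');cv2.imwrite('pics/side2.png',c['image'])"
```

```text
t 2.87 pos [ 471.7 -100.7  108.4] jaw deg 0.1 down [-0. -0. -1.] F [-2.3  1.8 17.8] T [ 0.33  0.1  -0.03] w 32.4 q [-0.23  0.45  2.03 -0.    0.66 -0.24]
jaw 0 travel cm [ -5.15 -16.43  -1.7 ] turn deg [ 0.1 -0.   0. ]
jaw 180 travel cm [ -5.15 -16.43  -1.7 ] turn deg [-179.9   -0.    -0. ]
```

View pics/side2.png

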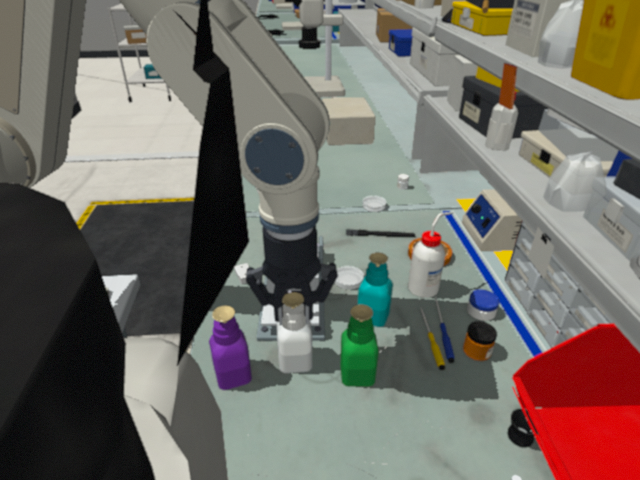

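Neck is gripped (opening 32.4), with the tips probably resting on the shoulder. Lifting slightly, then checking.

Emit:
send_rows(travel=[[-1, 0, 0], [-2.5, 0, 0], [-4, 0, 0], [-5, 0, 0], [-5, 0, 0]], turn=[[0, 0, 0], [0, 0, 0], [0, 0, 0], [0, 0, 0], [0, 0, 0]], fingers=[2.5, 2.5, 2.5, 2.5, 2.5])

```text
time_s: 3.33
ee_pos: [473.2, -100.7, 161.3]
eef_rot: [-0.003, 1.566, 0.001]
contact_force: [-0.8, 0.2, -2.9]
gripper_width: 32.7
```

```bash
python3 -c "
from h import *
st();move((455,-265,160),0)
c=capture('side');cv2.imwrite('pics/side3.png',cv2.resize(c['image'][180:420,180:420],None,fx=2.5,fy=2.5))
W=pts(c);im=c['image'].astype(int)
m=(np.linalg.norm(W[...,:2]-[471,-100],axis=-1)<45)&(W[...,2]>20)&(W[...,2]<150)&(W[...,1]<-100)&(im.min(-1)>110)
p=W[m];print(len(p));print(np.percentile(p,[1,50,99],axis=0).round(1))"
```

```text
t 3.33 pos [ 473.2 -100.7  161.3] jaw deg 0.1 down [ 0.005 -0.002 -1.   ] F [-0.8  0.2 -2.9] T [ 0.01 -0.05 -0.02] w 32.7 q [-0.23  0.36  2.01 -0.    0.77 -0.24]
jaw 0 travel cm [  0.15 -16.42  -1.86] turn deg [0.1 0.3 0.1]
jaw 180 travel cm [  0.15 -16.42  -1.86] turn deg [-1.799e+02 -1.000e-01  4.000e-01]
1780
[[ 448.5 -133.6   54.9]
 [ 473.9 -130.7  109.6]
 [ 501.6 -107.5  148.8]]
```

View pics/side3.png

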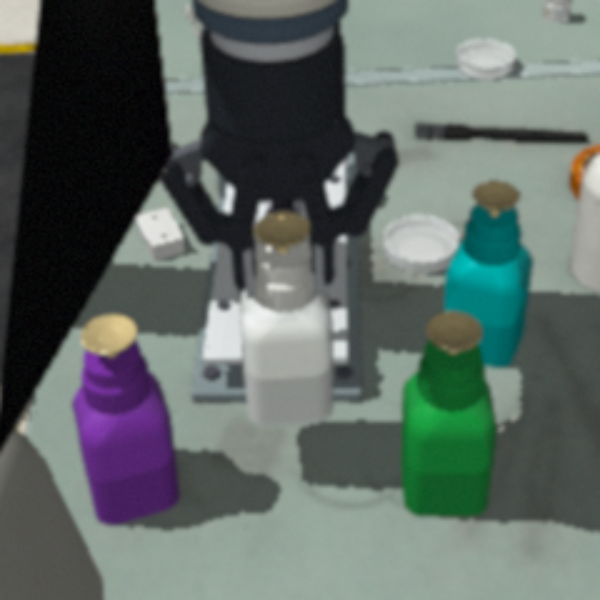

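The pump hangs upright and clear (weight −2.9 N). Carrying it 165 mm towards −y.

Emit:
send_rows(travel=[[0, -2, 0], [0, -4.5, 0], [0, -7, 0], [0, -9.5, -0.6], [0, -12, -1.2], [0, -14, -1.8], [0, -15.5, -1.8], [0, -16.4, -1.8], [0, -16.4, -1.8]], turn=[[0, 0, 0], [0, 0, 0], [0, 0, 0], [0, 0, 0], [0, 0, 0], [0, 0, 0], [0, 0, 0], [0, 0, 0], [0, 0, 0]], fingers=[2.5, 2.5, 2.5, 2.5, 2.5, 2.5, 2.5, 2.5, 2.5])

```text
time_s: 4.13
ee_pos: [454.8, -266.0, 159.8]
eef_rot: [-0.001, 1.568, -0.001]
contact_force: [-0.1, 0.3, -2.9]
gripper_width: 32.4
```

Emit:
send_rows(travel=[[1.2, 0, 0], [2.4, 0, 0], [3.4, 0, 0], [4.2, 0, 0], [4.7, 0, 0], [4.9, 0, 0]], turn=[[0, 0, 0], [0, 0, 0], [0, 0, 0], [0, 0, 0], [0, 0, 0], [0, 0, 0]], fingers=[2.5, 2.5, 2.5, 2.5, 2.5, 2.5])

```text
time_s: 4.63
ee_pos: [454.7, -265.3, 109.8]
eef_rot: [-0.001, 1.569, 0.001]
contact_force: [0.6, 0.2, -2.9]
gripper_width: 32.3
```

```bash
python3 -c "
from h import *
st()
for n in ('side','top'):
  c=capture(n);cv2.imwrite(f'pics/{n}4.png',c['image'])"
```

```text
t 4.63 pos [ 454.7 -265.3  109.8] jaw deg 0.1 down [ 0.002 -0.    -1.   ] F [ 0.6  0.2 -2.9] T [ 0.03  0.   -0.06] w 32.3 q [-0.55  0.5   1.93  0.    0.71 -0.55]
```

View pics/side4.png

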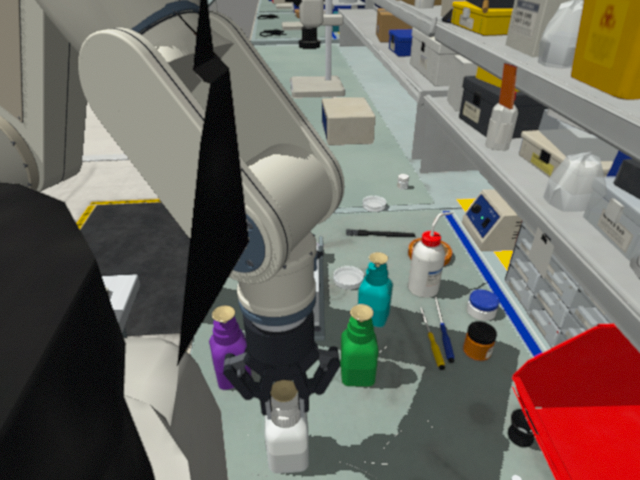

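The pump is upright at side (287,435), just off the bench, and clear of purple and green. Lowering the last couple of millimetres.

Emit:
send_rows(travel=[[0.1, 0, 0], [0.2, 0, 0], [0.25, 0, 0]], turn=[[0, 0, 0], [0, 0, 0], [0, 0, 0]], fingers=[2.5, 2.5, 2.5])

```text
time_s: 4.98
ee_pos: [455.3, -265.9, 108.5]
eef_rot: [-0.002, 1.567, -0.0]
contact_force: [-1.7, 1.4, 6.4]
gripper_width: 32.3
```

Touched down (Fz −2.9 → +6.4 N). Opening the fingers, then rising.

Emit:
send_rows(travel=[[0, 0, 0], [0, 0, 0], [0, 0, 0], [0, 0, 0], [0, 0, 0], [-0.5, 0, 0], [-2, 0, 0], [-4, 0, 0], [-7, 0, 0], [-10, 0, 0]], turn=[[0, 0, 0], [0, 0, 0], [0, 0, 0], [0, 0, 0], [0, 0, 0], [0, 0, 0], [0, 0, 0], [0, 0, 0], [0, 0, 0], [0, 0, 0]], fingers=[4.5, 6, 6, 6, 6, 6, 6, 6, 6, 6])

```text
time_s: 5.82
ee_pos: [454.3, -265.4, 209.3]
eef_rot: [-0.001, 1.569, 0.0]
contact_force: [1.1, -1.2, -0.1]
gripper_width: 60.0
```

```bash
python3 -c "
from h import *
st()
for n in ('side','top'):
  c=capture(n);cv2.imwrite(f'pics/{n}5.png',c['image']);np.savez(f'pics/{n}5.npz',**c)
move((467,-33,190),90)
"
```

```text
t 5.82 pos [ 454.3 -265.4  209.3] jaw deg 0.1 down [ 0.002 -0.001 -1.   ] F [ 1.1 -1.2 -0.1] T [-0.02  0.01  0.  ] w 60.0 q [-0.55  0.34  1.88  0.    0.92 -0.55]
jaw 90 travel cm [ 2.2  23.44  0.96] turn deg [-89.9   0.2   0.8]
jaw 270 travel cm [ 2.2  23.44  0.96] turn deg [90.1  0.8 -0.2]
```

View pics/side5.png

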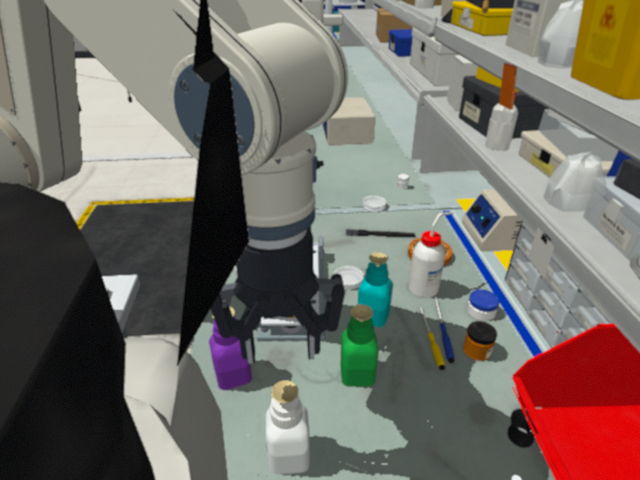

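View pics/top5.png

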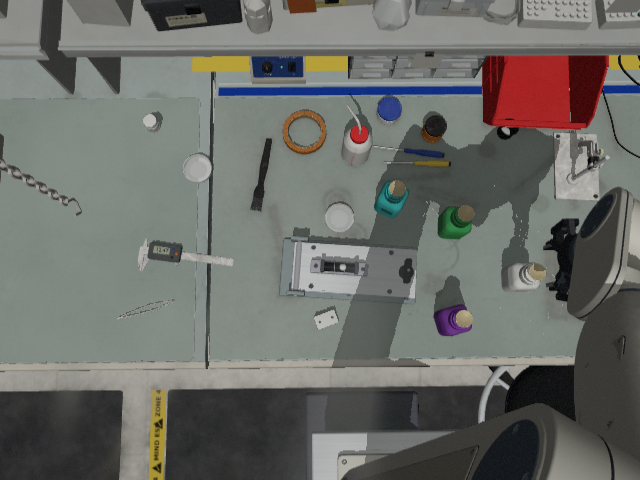

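The white pump stands upright and released at top (525,275), with the others untouched. Now the knob's exact position and angle.

Run:
```python
from h import *
for n in("side0","top0","top5"):
    c=dict(np.load(f"pics/{n}.npz"));W=pts(c);im=c["image"]
    m=(np.linalg.norm(W[...,:2]-[467,-33],axis=-1)<32)&(W[...,2]>84)&(W[...,2]<97)&(im.max(-1)<90)
    p=W[m];
    if len(p)<10: print(n,len(p));continue
    d=p[:,:2]-p[:,:2].mean(0);w,v=np.linalg.eigh(d.T@d);a=np.rad2deg(np.arctan2(v[1,1],v[0,1]))
    print(n,len(p),p.mean(0).round(1),"bar ang",a.round(1),cv2.minAreaRect(p[:,:2].astype(np.float32)))
    # intersect dark pixels w/ plane z=90
c=dict(np.load("pics/top5.npz"))
# rectified top-down view at z=89 , 4px/mm... 
def rect(c,z,cx,cy,half,s):
    n=int(2*half*s);g=(np.arange(n)/s-half)
    Y,X=np.meshgrid(cy-g,cx-g)  # rows: x decreasing, cols: y decreasing
    E=np.linalg.inv(c["extrinsics"]);P=np.stack([X,Y,np.full_like(X,z)],-1)@E[:3,:3].T+E[:3,3]
    k=P@c["mtx"].T;k=k[...,:2]/k[...,2:]
    return cv2.remap(c["image"],k[...,0].astype(np.float32),k[...,1].astype(np.float32),cv2.INTER_CUBIC)
a=rect(c,90,467,-33,40,7)
b=rect(dict(np.load("pics/top0.npz")),90,467,-33,40,7)[:, :]
a=np.hstack([cv2.resize(a,(390,390)),cv2.resize(b,(390,390))])
cv2.imwrite("pics/knob5.png",a)
print(proj(c,(467,-33,90)))
```

```text
side0 66 [460.3 -34.6  87.8] bar ang -179.5 ((467.9615478515625, -35.49260330200195), (10.864011764526367, 44.0009651184082), 84.86556243896484)
top0 135 [464.6 -32.4  89.5] bar ang 173.1 ((465.2392883300781, -32.94234085083008), (12.740262031555176, 46.175567626953125), 83.51164245605469)
top5 151 [465.3 -32.5  89.1] bar ang 173.5 ((465.1932678222656, -32.82200622558594), (12.362704277038574, 47.768653869628906), 82.74981689453125)
[408.05293481 268.6793857 ]
```

View pics/knob5.png

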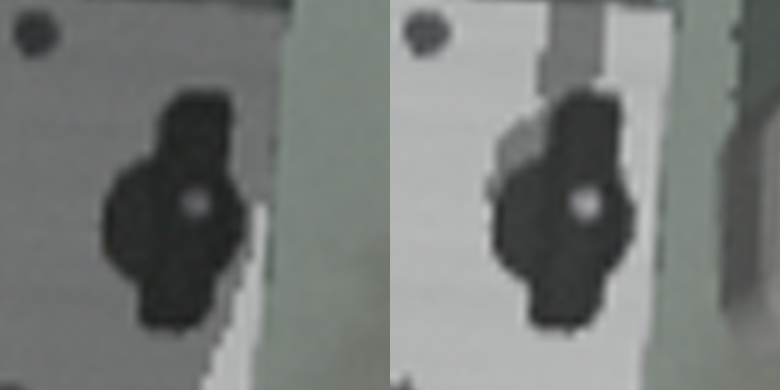

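Emit:
send_rows(travel=[[0, 2, 0.1], [0, 4.5, 0.2], [0, 7, 0.3], [0, 9.5, 0.4], [0, 12, 0.5], [0, 14.5, 0.6], [0, 17, 0.7], [0, 19.5, 0.8], [0, 22, 1], [0, 23.2, 1.2]], turn=[[-7, 0, 0], [-14, 0, 0], [-21, 0, 0], [-28, 0, 0], [-35, 0, 0], [-42, 0, 0], [-49, 0, 0], [-56, 0, 0], [-63, 0, 0], [-70, 0, 0]], fingers=[5, 5, 5, 5, 5, 5, 5, 5, 5, 5])

```text
time_s: 6.75
ee_pos: [468.6, -33.1, 211.8]
eef_rot: [-0.962, 1.346, 0.945]
contact_force: [0.0, 0.1, 1.1]
gripper_width: 50.1
```

```bash
python3 -c "
from h import *
st()
move((466,-33.3,190),83.7)
"
```

```text
t 6.75 pos [468.6 -33.1 211.8] jaw deg 70.5 down [ 0.01  -0.006 -1.   ] F [0.  0.1 1.1] T [-0.02  0.    0.02] w 50.1 q [-0.09  0.25  2.   -0.01  0.87 -1.32]
jaw 83.7 travel cm [ 2.17  0.26 -0.1 ] turn deg [-13.2  -0.2   0.6]
jaw 263.7 travel cm [ 2.17  0.26 -0.1 ] turn deg [166.8   0.9   0.3]
```

Emit:
send_rows(travel=[[0.8, 0.2, -0.1], [2.2, 0.3, -0.1], [4.2, 0.3, -0.1], [5.5, 0.3, -0.1], [6.2, 0.3, -0.1], [6.2, 0.3, -0.1]], turn=[[-6, 0, 0.6], [-13, 0, 0.6], [-13.2, 0, 0.6], [-13.2, 0, 0.6], [-13.2, 0, 0.6], [-13.2, 0, 0.6]], fingers=[5, 5, 5, 5, 5, 5])

```text
time_s: 7.25
ee_pos: [464.9, -33.3, 148.3]
eef_rot: [-1.128, 1.264, 1.128]
contact_force: [-0.6, -0.2, -0.6]
gripper_width: 49.9
```

Run:
```python
from h import *
st()
move((466,-33.3,88),83.7)
for n in ('side','top'):
  c=capture(n);np.savez(f'pics/{n}6.npz',**c);u,v=proj(c,(466,-33,90)).astype(int)
  cv2.imwrite(f'pics/{n}6.png',cv2.resize(c['image'][v-90:v+60,u-100:u+100],None,fx=4,fy=4,interpolation=cv2.INTER_CUBIC)[:600])
```

```text
t 7.25 pos [464.9 -33.3 148.3] jaw deg 83.7 down [-0.003 -0.003 -1.   ] F [-0.6 -0.2 -0.6] T [-0. -0. -0.] w 49.9 q [-0.1   0.36  2.05 -0.    0.74 -1.55]
jaw 83.7 travel cm [ 6.03 -0.12  0.03] turn deg [-0.  -0.2 -0.2]
jaw 263.7 travel cm [ 6.03 -0.12  0.03] turn deg [180.   -0.3   0.3]
```

View pics/side6.png

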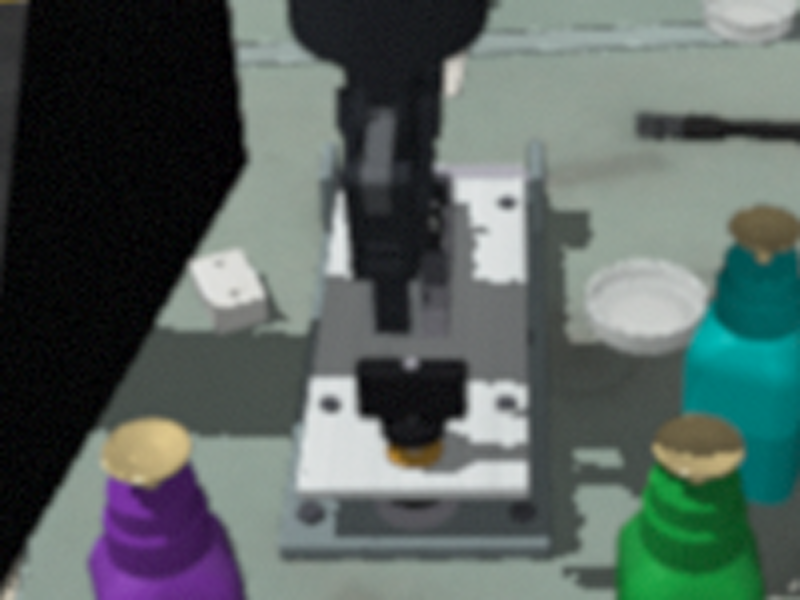

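View pics/top6.png

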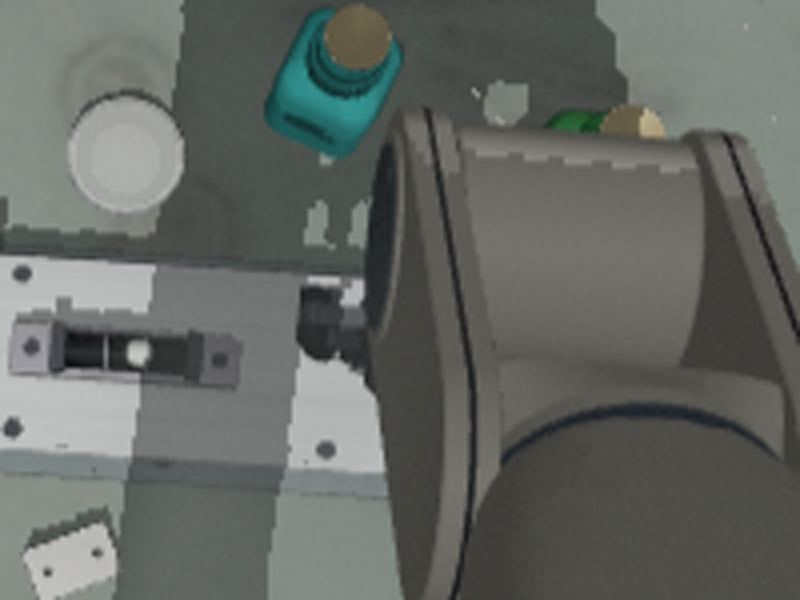

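Run:
```python
from h import *
c=dict(np.load("pics/side6.npz"));W=pts(c)
b=proj(c,(466,-33,90)).astype(int)
f=lambda p:((proj(c,p)-[b[0]-100,b[1]-90])*4).round(0)
print("tip near finger",f((465,-63,128)),f((465,-58,128)),"knob",f((466,-33,90)),f((468,-33,90)))
for (u,v) in [(393,315),(393,280),(411,362),(365,380),(463,380),(411,380)]:
    i,j=int(v/4+b[1]-90),int(u/4+b[0]-100); print((u,v),W[i,j].round(1))
```

```text
tip near finger [399. 336.] [399. 328.] knob [403. 360.] [408. 360.]
(393, 315) [462.7 -71.7 147.3]
(393, 280) [463.5 -88.9 176.2]
(411, 362) [468.  -33.2  90.2]
(365, 380) [449.1 -37.8  84.5]
(463, 380) [489.4 -42.2  85.3]
(411, 380) [467.6 -40.1  85.1]
```

Side and top disagree on the knob's x (468 against 465). The pump grip agreed with the side camera, so I use about 468 and descend.

Emit:
send_rows(travel=[[2, -0.3, 0], [4, -0.3, 0], [5.2, -0.3, 0], [5.9, -0.3, 0], [6.0, -0.3, 0]], turn=[[0, 0, 0], [0, 0, 0], [0, 0, 0], [0, 0, 0], [0, 0, 0]], fingers=[5, 5, 5, 5, 5])

```text
time_s: 7.77
ee_pos: [468.9, -34.0, 89.5]
eef_rot: [-1.129, 1.263, 1.126]
contact_force: [-0.1, -0.3, -0.0]
gripper_width: 49.9
```

Emit:
send_rows(travel=[[0, 0, 0], [0, 0, 0], [0, 0, 0], [0, 0, 0], [0, 0, 0], [0, 0, 0], [0, 0, 0]], turn=[[0, 0, 0], [0, 0, 0], [0, 0, 0], [0, 0, 0], [0, 0, 0], [0, 0, 0], [0, 0, 0]], fingers=[3, 1, 0.5, 0.5, 0.5, 0.5, 0.5])

```text
time_s: 8.35
ee_pos: [469.3, -33.9, 89.8]
eef_rot: [-1.129, 1.262, 1.126]
contact_force: [-0.3, 2.7, 0.7]
gripper_width: 10.3
```

```bash
cat >> h.py <<'E'
def look(tag):
  st()
  for n in ('side','top'):
    c=capture(n);np.savez(f'pics/{n}{tag}.npz',**c);u,v=proj(c,(468,20,80)).astype(int)
    cv2.imwrite(f'pics/{n}{tag}.png',cv2.resize(c['image'][v-75:v+75,u-100:u+100],None,fx=4,fy=4,interpolation=cv2.INTER_CUBIC))
E
python3 -c "
from h import *
look('7')"
```

```text
t 8.35 pos [469.3 -33.9  89.8] jaw deg 83.6 down [-0.    -0.003 -1.   ] F [-0.3  2.7  0.7] T [ 0.34 -0.15  0.02] w 10.3 q [-0.1   0.48  2.06 -0.01  0.6  -1.55]
```

View pics/side7.png

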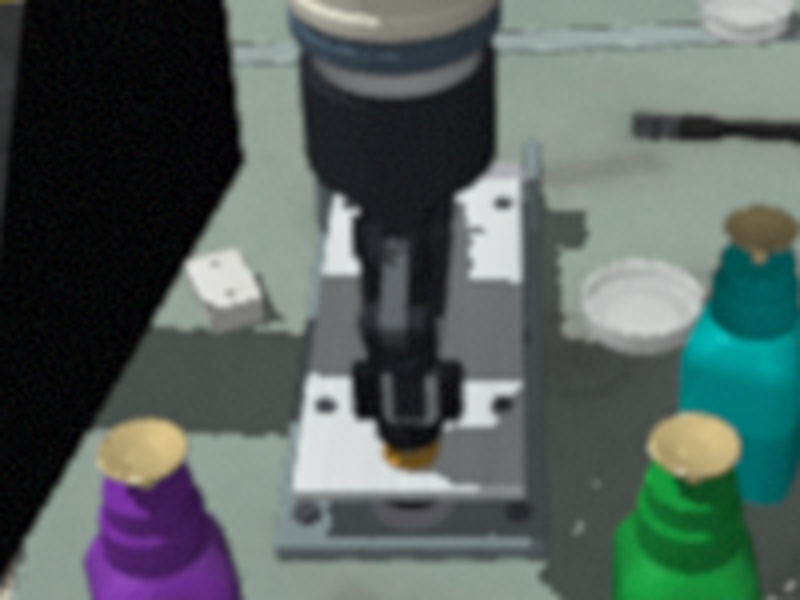

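View pics/top7.png

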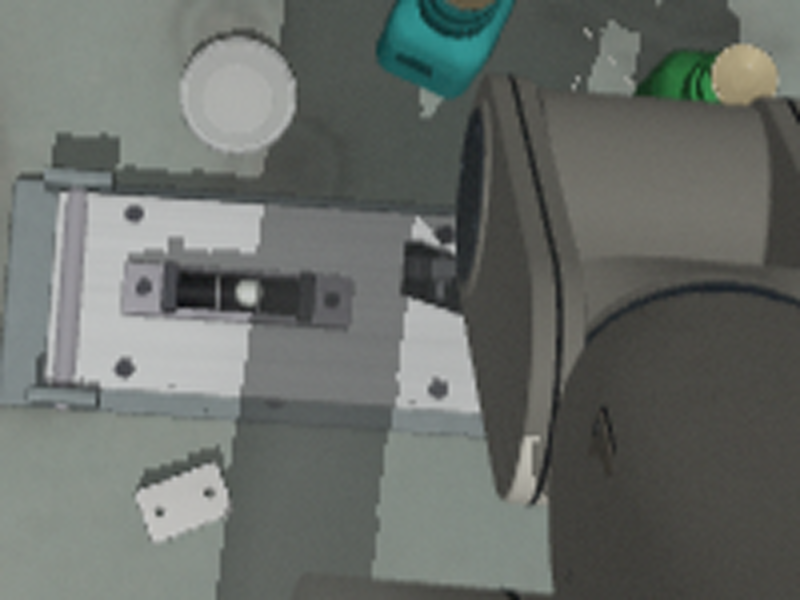

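The fingers are centred on the tee bar (side ~ (410,390)), and the bubble is visible at top (247,292) in the vial (178–302). Now pressing down.

Emit:
send_rows(travel=[[0.2, 0, 0], [0.4, 0, 0], [0.6, 0, 0], [0.8, 0, 0], [0.8, 0, 0]], turn=[[0, 0, 0], [0, 0, 0], [0, 0, 0], [0, 0, 0], [0, 0, 0]], fingers=[0.5, 0.5, 0.5, 0.5, 0.5])

```text
time_s: 8.87
ee_pos: [469.6, -34.1, 81.7]
eef_rot: [-1.129, 1.262, 1.125]
contact_force: [-0.5, -0.5, 7.4]
gripper_width: 10.5
```

```bash
python3 -c "
from h import *
st()"
```

```text
t 8.87 pos [469.6 -34.1  81.7] jaw deg 83.6 down [ 0.    -0.003 -1.   ] F [-0.5 -0.5  7.4] T [ 0.63 -0.08  0.02] w 10.5 q [-0.1   0.5   2.06 -0.01  0.58 -1.55]
```

Emit:
send_rows(travel=[[0.1, 0, 0], [0.1, 0, 0], [0.1, 0, 0]], turn=[[0, 0, 0], [0, 0, 0], [0, 0, 0]], fingers=[0.5, 0.5, 0.5])

```text
time_s: 9.12
ee_pos: [469.9, -34.2, 80.9]
eef_rot: [-1.129, 1.262, 1.125]
contact_force: [-0.5, -0.5, 8.8]
gripper_width: 10.5
```

Emit:
send_rows(travel=[[0.1, 0, 0], [0.1, 0, 0], [0.1, 0, 0]], turn=[[0, 0, 0], [0, 0, 0], [0, 0, 0]], fingers=[0.5, 0.5, 0.5])

```text
time_s: 9.37
ee_pos: [470.1, -34.3, 80.1]
eef_rot: [-1.129, 1.261, 1.124]
contact_force: [0.1, 0.5, 9.2]
gripper_width: 10.7
```

Emit:
send_rows(travel=[[0.1, 0, 0], [0.1, 0, 0], [0.1, 0, 0]], turn=[[0, 0, 0], [0, 0, 0], [0, 0, 0]], fingers=[0.5, 0.5, 0.5])

```text
time_s: 9.62
ee_pos: [470.4, -34.3, 79.5]
eef_rot: [-1.129, 1.261, 1.124]
contact_force: [-1.4, 0.9, 10.1]
gripper_width: 10.4
```

```bash
python3 -c "
from h import *
look('8')"
```

```text
t 9.62 pos [470.4 -34.3  79.5] jaw deg 83.6 down [ 0.001 -0.003 -1.   ] F [-1.4  0.9 10.1] T [0.97 0.2  0.1 ] w 10.4 q [-0.1   0.5   2.06 -0.    0.58 -1.55]
```

View pics/side8.png

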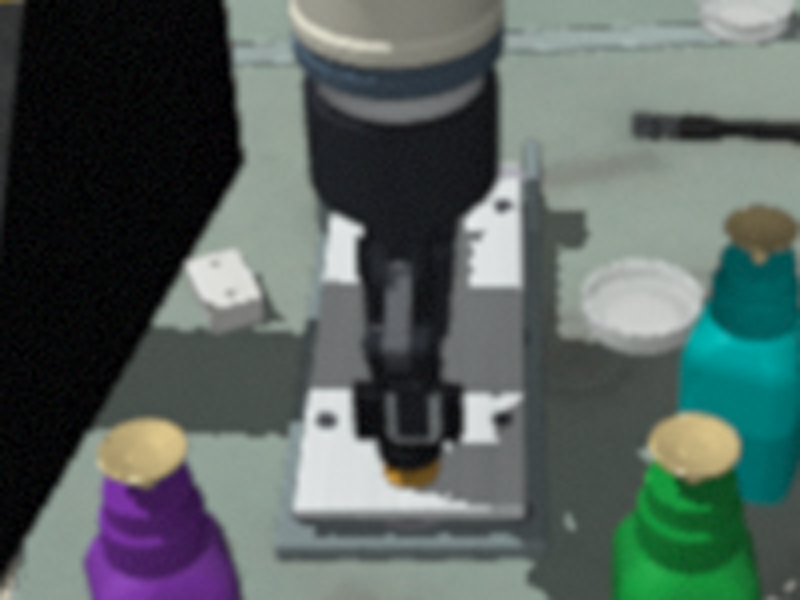

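View pics/top8.png

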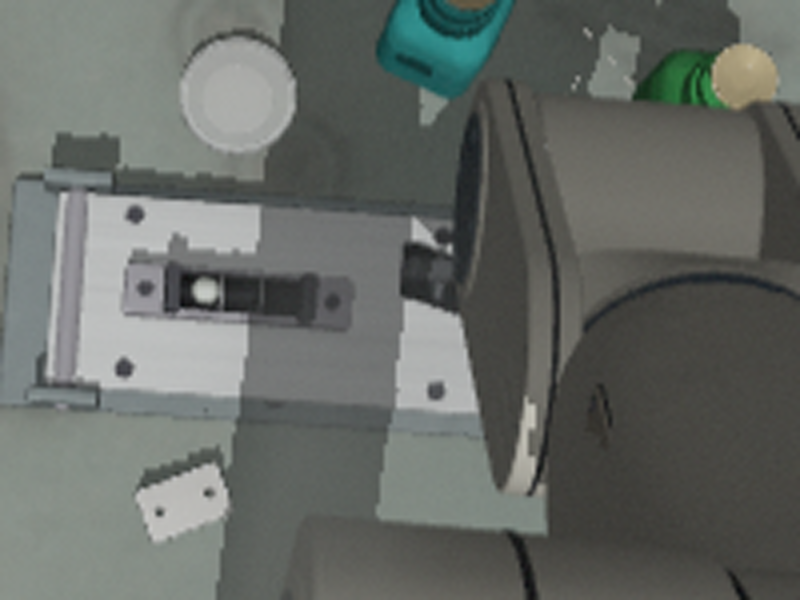

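```bash
cat >> h.py <<'E'
def tilt(f,n):
    c=dict(np.load(f));W=pts(c)
    # stand frame: foot (467.5,-33), rot -2.7deg
    a=np.deg2rad(-2.7);o=np.array([467.5,-33]);ex=np.array([np.cos(a),np.sin(a)]);ey=np.array([-np.sin(a),np.cos(a)])
    d=W[...,:2]-o;X=d@ex;Y=d@ey-110
    m=(((X>22)&(X<46))|((X<-22)&(X>-46)))&(Y>-118)&(Y<95)&(W[...,2]>20)&(W[...,2]<60)&(c["image"].min(-1)>60)
    p=np.stack([X[m],Y[m],np.ones(m.sum())],1);z=W[m][:,2]
    for _ in range(4):
        k=np.linalg.lstsq(p,z,rcond=None)[0];r=abs(p@k-z);g=r<3*np.median(r)+.5;p,z=p[g],z[g]
    print(f,"tilt y",k[1].round(4),"n",len(z),"z@foot",(k[2]-110*k[1]).round(2))
def bubble(f):
    c=dict(np.load(f));E=np.linalg.inv(c["extrinsics"])
    a=np.deg2rad(-2.7);o=np.array([467.5,-33]);ex=np.array([np.cos(a),np.sin(a)]);ey=np.array([-np.sin(a),np.cos(a)])
    ys=np.arange(-45,45.01,0.5);xs=np.arange(-25,25.01,0.5)
    G=o+ (ys[None,:,None]+135)*ey+xs[:,None,None]*ex
    P=np.concatenate([G,np.full(G.shape[:2]+(1,),70.)],-1)@E[:3,:3].T+E[:3,3];k=P@c["mtx"].T;k=k[...,:2]/k[...,2:]
    im=cv2.remap(c["image"],k[...,0].astype(np.float32),k[...,1].astype(np.float32),cv2.INTER_CUBIC)
    im=im[::-1,::-1]  # left=+y (hinge), right=foot ; up=+x
    cv2.imwrite(f.replace(".npz","_vial.png"),cv2.resize(im,None,fx=4.4,fy=4.4,interpolation=cv2.INTER_CUBIC))
    # profile along vial
    g=im.min(-1).astype(float); 
    row=np.argmin([np.median(g[i]) for i in range(20,len(xs)-20)])+20
    pr=g[row-6:row+7].mean(0); print("row",row,np.round(pr[::2]).astype(int).tolist())
E
python3 -c "
from h import *
for n in ['side0','side7','side8','top0','top5','top7','top8']: tilt(f'pics/{n}.npz',n)
bubble('pics/top7.npz');bubble('pics/top8.npz')
a=cv2.imread('pics/top7_vial.png');b=cv2.imread('pics/top8_vial.png');c=np.vstack([a,b]);print(c.shape);cv2.imwrite('pics/vial78.png',cv2.resize(c,None,fx=.65,fy=.65))"
```

```text
pics/side0.npz tilt y -0.0155 n 1543 z@foot 39.83
pics/side7.npz tilt y -0.0111 n 1450 z@foot 38.86
pics/side8.npz tilt y 0.0336 n 1477 z@foot 28.9
pics/top0.npz tilt y -0.0121 n 2301 z@foot 41.0
pics/top5.npz tilt y -0.0125 n 2341 z@foot 41.08
pics/top7.npz tilt y -0.0076 n 1991 z@foot 40.19
pics/top8.npz tilt y 0.0376 n 1968 z@foot 30.15
row 37 [116, 126, 137, 145, 151, 150, 141, 127, 100, 76, 65, 72, 74, 75, 65, 51, 37, 29, 24, 24, 25, 27, 28, 29, 29, 29, 29, 30, 29, 28, 29, 30, 30, 32, 59, 88, 79, 44, 31, 35, 35, 36, 36, 38, 48, 62, 85, 102, 113, 114, 116, 116, 116, 115, 106, 92, 73, 59, 50, 49, 47, 48, 49, 49, 50, 50, 50, 50, 51, 51, 50, 50, 50, 50, 52, 54, 56, 57, 59, 59, 59, 59, 58, 59, 74, 90, 95, 92, 91, 91, 91]
row 62 [150, 150, 151, 152, 152, 153, 149, 145, 119, 77, 50, 59, 70, 69, 68, 71, 66, 54, 46, 47, 48, 47, 50, 53, 63, 74, 83, 86, 87, 89, 90, 90, 82, 70, 60, 57, 69, 95, 92, 58, 36, 41, 46, 46, 47, 49, 49, 49, 48, 49, 50, 50, 49, 45, 46, 50, 56, 61, 58, 50, 45, 46, 47, 47, 48, 50, 50, 49, 49, 50, 51, 51, 50, 49, 49, 50, 52, 54, 58, 61, 62, 61, 59, 59, 68, 82, 93, 95, 92, 87, 80]
(888, 796, 3)
```

View pics/vial78.png

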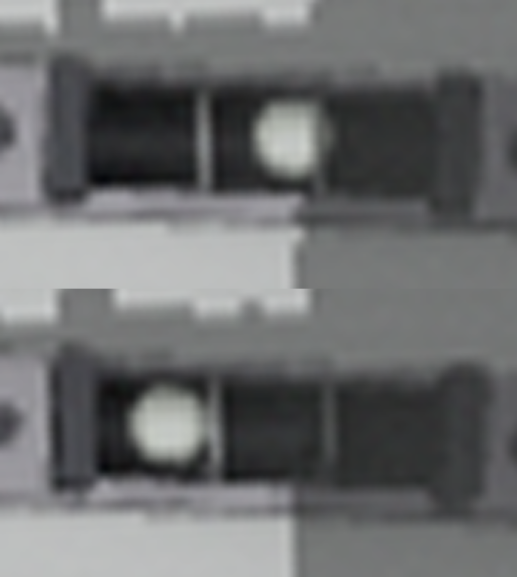

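Plate tilt, bubble shift and arm travel all agree that the foot has gone about 10 mm down. I'll press a bit more to see the rigid stop in the force.

Emit:
send_rows(travel=[[0.2, 0, 0], [0.3, 0, 0], [0.3, 0, 0], [0.3, 0, 0], [0.3, 0, 0], [0.3, 0, 0]], turn=[[0, 0, 0], [0, 0, 0], [0, 0, 0], [0, 0, 0], [0, 0, 0], [0, 0, 0]], fingers=[0.5, 0.5, 0.5, 0.5, 0.5, 0.5])

```text
time_s: 10.22
ee_pos: [471.0, -34.4, 77.3]
eef_rot: [-1.129, 1.26, 1.123]
contact_force: [-1.4, 0.9, 15.6]
gripper_width: 10.7
```

```bash
python3 -c "
from h import *
look('9')
for n in ['side9','top9']: tilt(f'pics/{n}.npz',n)
bubble('pics/top9.npz')"
```

```text
t 10.22 pos [471.  -34.4  77.3] jaw deg 83.6 down [ 0.003 -0.003 -1.   ] F [-1.4  0.9 15.6] T [1.14 0.28 0.15] w 10.7 q [-0.1   0.5   2.06 -0.    0.57 -1.55]
pics/side9.npz tilt y 0.042 n 1487 z@foot 26.97
pics/top9.npz tilt y 0.0442 n 1972 z@foot 28.45
row 62 [150, 150, 150, 150, 150, 151, 150, 155, 130, 74, 39, 55, 73, 70, 68, 71, 65, 50, 40, 42, 46, 47, 58, 72, 84, 87, 89, 90, 89, 89, 85, 78, 65, 49, 43, 49, 70, 102, 100, 62, 36, 40, 47, 48, 49, 48, 47, 49, 50, 51, 51, 50, 47, 44, 44, 46, 55, 67, 66, 53, 44, 45, 47, 49, 49, 48, 48, 48, 49, 49, 50, 49, 50, 50, 50, 49, 50, 53, 58, 60, 61, 61, 60, 58, 64, 74, 86, 92, 92, 86, 79]
```

View pics/top9_vial.png

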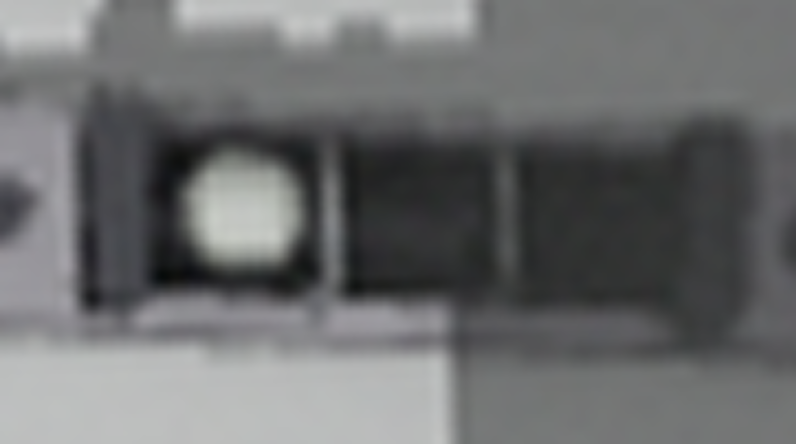

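The stop is a bit soft in the sim: force keeps rising, now 15.6 N, and the plate gives slightly. I'll ease back to a moderate push and turn clockwise about 57° to start.

```bash
python3 -c "
from h import *
move((469.3,-33.9,80.3),83.6-57)"
```

```text
jaw 26.599999999999994 travel cm [-0.3   0.17  0.04] turn deg [57.  -0.   0.2]
jaw 206.6 travel cm [-0.3   0.17  0.04] turn deg [-123.    -0.3   -0. ]
```

Emit:
send_rows(travel=[[-0.2, 0.1, 0], [-0.2, 0.15, 0], [-0.2, 0.15, 0], [-0.2, 0.15, 0], [-0.2, 0.15, 0], [-0.2, 0.15, 0], [-0.2, 0.15, 0], [-0.2, 0.15, 0], [-0.2, 0.15, 0], [-0.2, 0.15, 0]], turn=[[3, 0, 0], [9, 0, 0], [15, 0, 0], [21, 0, 0], [27, 0, 0], [33, 0, 0], [39, 0, 0], [45, 0, 0], [51, 0, 0], [54, 0, 0]], fingers=[0.5, 0.5, 0.5, 0.5, 0.5, 0.5, 0.5, 0.5, 0.5, 0.5])

```text
time_s: 11.15
ee_pos: [469.4, -35.3, 79.5]
eef_rot: [-0.405, 1.532, 0.397]
contact_force: [-1.4, -7.7, 8.3]
gripper_width: 10.7
```

```bash
python3 -c "
from h import *
look('10')
for n in ['side10','top10']: tilt(f'pics/{n}.npz',n)
bubble('pics/top10.npz')"
```

```text
t 11.15 pos [469.4 -35.3  79.5] jaw deg 29.3 down [ 0.002 -0.004 -1.   ] F [-1.4 -7.7  8.3] T [-1.11  0.42  0.12] w 10.7 q [-0.1   0.5   2.06 -0.01  0.58 -0.6 ]
pics/side10.npz tilt y 0.0109 n 829 z@foot 33.99
pics/top10.npz tilt y 0.0127 n 2098 z@foot 35.44
row 36 [133, 133, 138, 144, 148, 147, 151, 151, 114, 69, 55, 70, 73, 71, 70, 67, 48, 26, 19, 27, 27, 24, 27, 30, 29, 26, 28, 32, 32, 31, 33, 39, 59, 79, 94, 97, 105, 110, 109, 105, 103, 100, 89, 75, 58, 45, 41, 45, 47, 47, 48, 48, 48, 47, 48, 50, 60, 69, 65, 53, 50, 54, 54, 53, 53, 53, 54, 55, 56, 56, 56, 57, 57, 57, 57, 57, 56, 55, 57, 60, 60, 59, 57, 57, 66, 78, 87, 92, 93, 91, 91]
```

View pics/top10_vial.png

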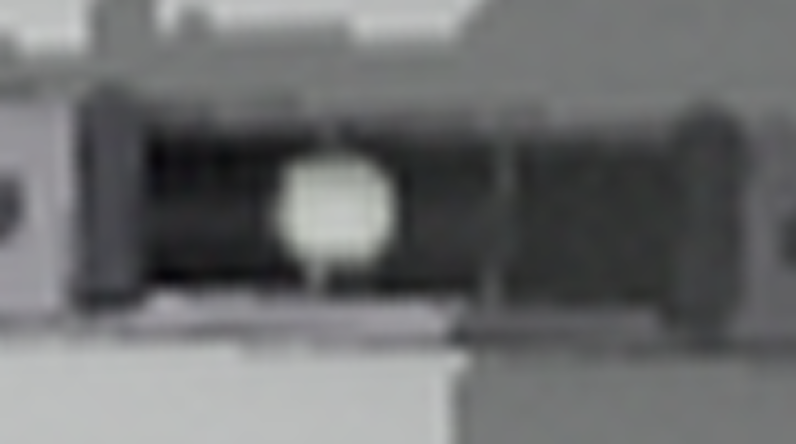

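View pics/side10.png

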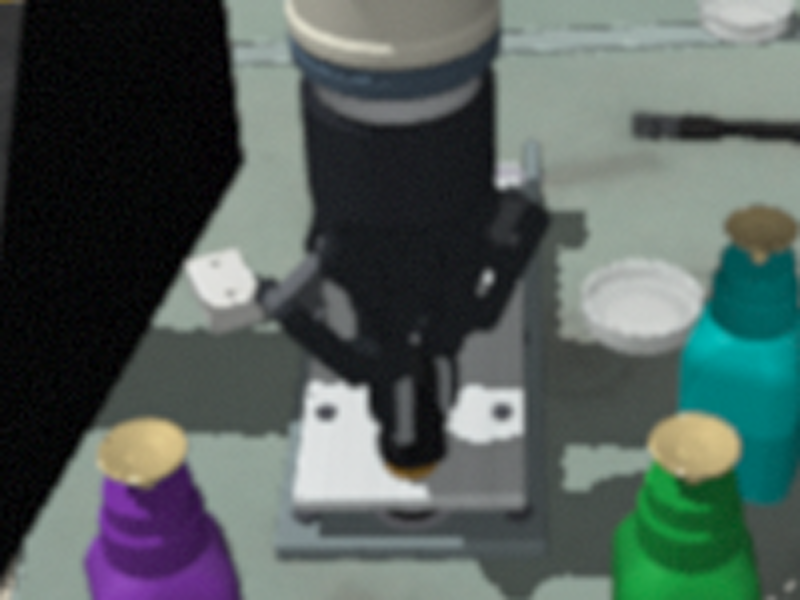

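Emit:
send_rows(travel=[[0, 0.1, 0.05], [0, 0.1, 0.05], [0, 0.1, 0.05], [0, 0.1, 0.05], [0, 0.1, 0.05], [0, 0.1, 0.05], [0, 0.1, 0.05], [0, 0.1, 0.05], [0, 0.1, 0.05], [0, 0.1, 0.05]], turn=[[0, 0, 0], [0, 0, 0], [0, 0, 0], [0, 0, 0], [0, 0, 0], [0, 0, 0], [0, 0, 0], [0, 0, 0], [0, 0, 0], [0, 0, 0]], fingers=[0.5, 0.5, 0.5, 0.5, 0.5, 0.5, 0.5, 0.5, 0.5, 0.5])

```text
time_s: 12.08
ee_pos: [469.5, -35.3, 79.7]
eef_rot: [-0.409, 1.531, 0.399]
contact_force: [-1.6, -6.9, 7.4]
gripper_width: 10.8
```

```bash
python3 -c "
from h import *
look('11')
for n in ['side11','top11']: tilt(f'pics/{n}.npz',n)
bubble('pics/top11.npz')"
```

```text
t 12.08 pos [469.5 -35.3  79.7] jaw deg 29.5 down [ 0.003 -0.005 -1.   ] F [-1.6 -6.9  7.4] T [-1.07  0.29 -0.02] w 10.8 q [-0.1   0.5   2.06 -0.01  0.58 -0.6 ]
pics/side11.npz tilt y 0.0087 n 810 z@foot 34.29
pics/top11.npz tilt y 0.0132 n 2082 z@foot 35.49
row 36 [133, 133, 138, 144, 148, 147, 150, 151, 114, 70, 56, 71, 74, 71, 71, 70, 51, 29, 20, 26, 27, 28, 28, 28, 30, 31, 32, 32, 32, 33, 31, 30, 31, 35, 50, 70, 95, 110, 113, 106, 105, 106, 104, 100, 92, 83, 66, 52, 44, 47, 47, 48, 48, 48, 49, 53, 62, 69, 64, 52, 50, 53, 53, 53, 54, 55, 54, 54, 55, 57, 57, 56, 56, 56, 56, 56, 54, 54, 56, 58, 60, 59, 57, 57, 67, 78, 87, 90, 92, 91, 92]
```

View pics/top11_vial.png

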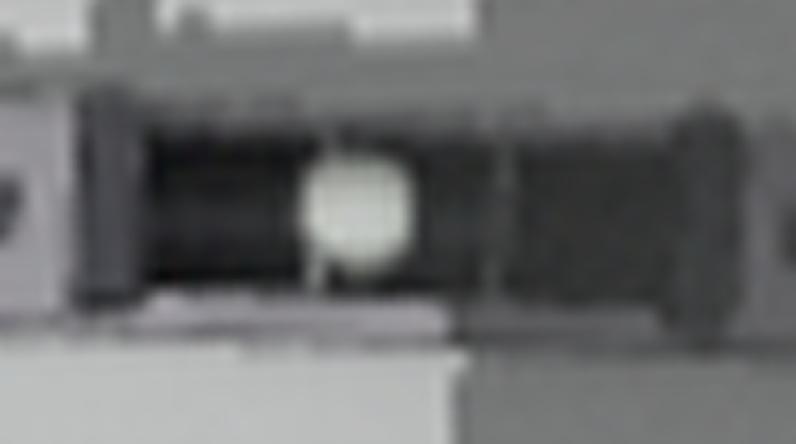

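Bubble has settled near −6 mm (357 between lines 320 and 500), so it needs roughly 24° more clockwise. I'll ease the sideways load too.

Emit:
send_rows(travel=[[0.05, -0.05, 0], [0.05, -0.1, -0.05], [0.05, -0.1, -0.05], [0.05, -0.1, -0.05], [0.05, -0.1, -0.05], [0.05, -0.1, -0.05], [0.05, -0.1, -0.05], [0.05, -0.1, -0.05], [0.05, -0.1, -0.05], [0.05, -0.1, -0.05]], turn=[[5, 0, 0], [10, 0, 0], [15, 0, 0], [20, 0, 0], [24, 0, 0], [24, 0, 0], [24, 0, 0], [24, 0, 0], [24, 0, 0], [24, 0, 0]], fingers=[0.5, 0.5, 0.5, 0.5, 0.5, 0.5, 0.5, 0.5, 0.5, 0.5])

```text
time_s: 13.02
ee_pos: [469.4, -36.4, 79.3]
eef_rot: [-0.079, 1.567, 0.071]
contact_force: [-0.6, 2.4, 8.2]
gripper_width: 10.8
```

Emit:
send_rows(travel=[[0.05, 0, 0], [0.05, 0, 0], [0.05, 0, 0], [0.05, 0, 0], [0.05, 0, 0], [0.05, 0, 0], [0.05, 0, 0], [0.05, 0, 0], [0.05, 0, 0], [0.05, 0, 0]], turn=[[0, 0, 0], [0, 0, 0], [0, 0, 0], [0, 0, 0], [0, 0, 0], [0, 0, 0], [0, 0, 0], [0, 0, 0], [0, 0, 0], [0, 0, 0]], fingers=[0.5, 0.5, 0.5, 0.5, 0.5, 0.5, 0.5, 0.5, 0.5, 0.5])

```text
time_s: 13.85
ee_pos: [469.3, -36.3, 78.9]
eef_rot: [-0.079, 1.568, 0.071]
contact_force: [-1.0, 2.6, 8.4]
gripper_width: 10.8
```

```bash
python3 -c "
from h import *
look('12')
for n in ['side12','top12']: tilt(f'pics/{n}.npz',n)
bubble('pics/top12.npz')"
```

```text
t 13.85 pos [469.3 -36.3  78.9] jaw deg 5.5 down [ 0.002 -0.005 -1.   ] F [-1.   2.6  8.4] T [ 0.6   0.19 -0.1 ] w 10.8 q [-0.1   0.5   2.06 -0.01  0.57 -0.19]
pics/side12.npz tilt y 0.0017 n 779 z@foot 35.93
pics/top12.npz tilt y 0.0047 n 2095 z@foot 37.27
row 63 [151, 151, 152, 151, 151, 156, 146, 119, 89, 73, 64, 64, 67, 69, 67, 64, 58, 49, 46, 56, 63, 58, 54, 56, 57, 59, 60, 64, 66, 64, 62, 58, 57, 55, 71, 101, 104, 70, 53, 66, 82, 91, 97, 97, 96, 92, 87, 84, 75, 67, 60, 57, 54, 50, 57, 72, 74, 60, 50, 50, 50, 51, 52, 51, 51, 50, 51, 53, 53, 53, 53, 54, 54, 53, 52, 52, 55, 59, 62, 61, 61, 60, 62, 64, 76, 91, 99, 97, 94, 91, 88]
```

View pics/top12_vial.png

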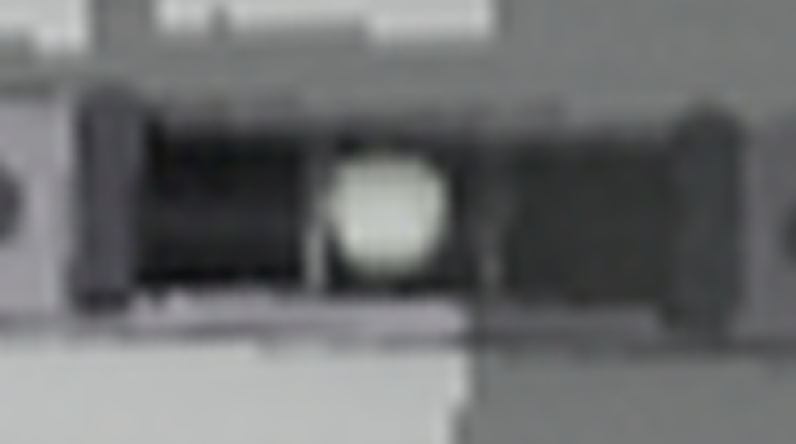

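View pics/side12.png

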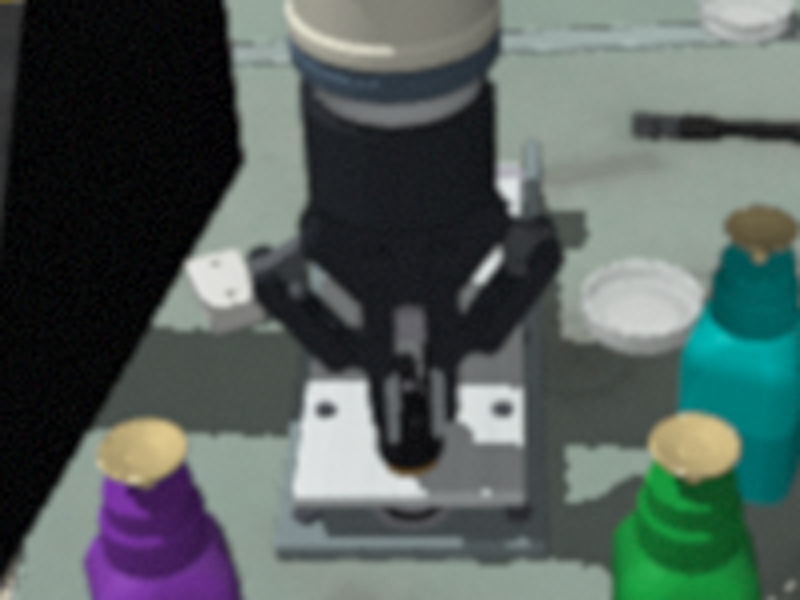

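The bubble is now about −2 mm, between the lines (318 and 495, bubble 388), pressed at 8.4 N with knob travel past 8 mm. A small trim: 8° more.

Emit:
send_rows(travel=[[0.02, 0, 0], [0.02, 0, 0], [0.02, 0, 0], [0.02, 0, 0], [0.02, 0, 0], [0.02, 0, 0], [0.02, 0, 0], [0.02, 0, 0], [0.02, 0, 0], [0.02, 0, 0]], turn=[[4, 0, 0], [8, 0, 0], [8, 0, 0], [8, 0, 0], [8, 0, 0], [8, 0, 0], [8, 0, 0], [8, 0, 0], [8, 0, 0], [8, 0, 0]], fingers=[0.5, 0.5, 0.5, 0.5, 0.5, 0.5, 0.5, 0.5, 0.5, 0.5])

```text
time_s: 14.78
ee_pos: [469.1, -36.3, 78.9]
eef_rot: [0.031, 1.569, -0.039]
contact_force: [-1.8, 1.8, 8.7]
gripper_width: 10.7
```

Emit:
send_rows(travel=[[0.02, 0, 0], [0.02, 0, 0], [0.02, 0, 0], [0.02, 0, 0], [0.02, 0, 0], [0.02, 0, 0], [0.02, 0, 0], [0.02, 0, 0], [0.02, 0, 0], [0.02, 0, 0]], turn=[[0, 0, 0], [0, 0, 0], [0, 0, 0], [0, 0, 0], [0, 0, 0], [0, 0, 0], [0, 0, 0], [0, 0, 0], [0, 0, 0], [0, 0, 0]], fingers=[0.5, 0.5, 0.5, 0.5, 0.5, 0.5, 0.5, 0.5, 0.5, 0.5])

```text
time_s: 15.62
ee_pos: [469.0, -36.3, 78.8]
eef_rot: [0.032, 1.569, -0.039]
contact_force: [-0.7, 2.5, 9.4]
gripper_width: 10.4
```

```bash
python3 -c "
from h import *
look('13')
for n in ['side13','top13']: tilt(f'pics/{n}.npz',n)
bubble('pics/top13.npz')
a=cv2.imread('pics/top13_vial.png');b=cv2.imread('pics/top12_vial.png');cv2.imwrite('pics/v13.png',cv2.resize(np.vstack([a,b]),None,fx=.65,fy=.65))"
```

```text
t 15.62 pos [469.  -36.3  78.8] jaw deg -2.6 down [ 0.002 -0.005 -1.   ] F [-0.7  2.5  9.4] T [ 0.52  0.3  -0.1 ] w 10.4 q [-0.1   0.5   2.06 -0.01  0.58 -0.05]
pics/side13.npz tilt y -0.0012 n 784 z@foot 36.52
pics/top13.npz tilt y 0.0027 n 2066 z@foot 37.69
row 63 [151, 151, 151, 152, 152, 156, 144, 118, 89, 75, 65, 65, 66, 68, 65, 61, 57, 58, 59, 61, 63, 64, 63, 59, 55, 58, 60, 64, 66, 66, 63, 56, 55, 56, 79, 118, 121, 78, 48, 52, 64, 72, 84, 91, 96, 93, 91, 93, 89, 85, 74, 62, 53, 48, 53, 66, 69, 58, 51, 51, 52, 52, 52, 53, 53, 52, 52, 53, 53, 52, 51, 52, 52, 53, 54, 53, 56, 60, 63, 63, 62, 61, 63, 66, 78, 92, 100, 98, 94, 91, 88]
```

View pics/v13.png

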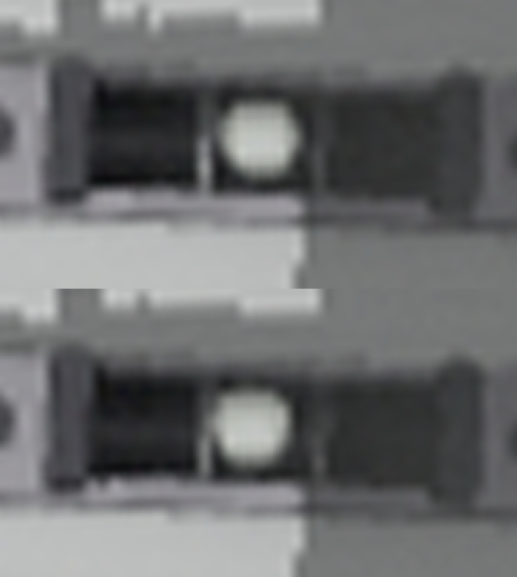

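The bubble is centred (260 between lines 205 and 320). To be sure it is fully on the seat, I'll push about 1 mm more and see what moves.

Emit:
send_rows(travel=[[0.1, 0, 0], [0.15, 0, 0], [0.15, 0, 0], [0.15, 0, 0], [0.15, 0, 0], [0.15, 0, 0], [0.15, 0, 0], [0.15, 0, 0], [0.15, 0, 0], [0.15, 0, 0]], turn=[[0, 0, 0], [0, 0, 0], [0, 0, 0], [0, 0, 0], [0, 0, 0], [0, 0, 0], [0, 0, 0], [0, 0, 0], [0, 0, 0], [0, 0, 0]], fingers=[0.5, 0.5, 0.5, 0.5, 0.5, 0.5, 0.5, 0.5, 0.5, 0.5])

```text
time_s: 16.55
ee_pos: [469.2, -36.4, 77.7]
eef_rot: [0.032, 1.569, -0.039]
contact_force: [-1.7, 1.3, 10.9]
gripper_width: 10.6
```

```bash
python3 -c "
from h import *
look('14')
for n in ['side14','top14']: tilt(f'pics/{n}.npz',n)
bubble('pics/top14.npz')
a=cv2.imread('pics/top14_vial.png');b=cv2.imread('pics/top13_vial.png');cv2.imwrite('pics/v14.png',cv2.resize(np.vstack([a,b]),None,fx=.65,fy=.65))"
```

```text
t 16.55 pos [469.2 -36.4  77.7] jaw deg -2.6 down [ 0.002 -0.005 -1.   ] F [-1.7  1.3 10.9] T [ 0.63  0.27 -0.1 ] w 10.6 q [-0.1   0.5   2.06 -0.01  0.57 -0.05]
pics/side14.npz tilt y 0.0024 n 769 z@foot 35.56
pics/top14.npz tilt y 0.0076 n 2072 z@foot 36.7
row 63 [151, 151, 152, 152, 151, 155, 144, 119, 90, 73, 63, 64, 68, 69, 68, 66, 61, 50, 45, 54, 62, 59, 56, 56, 57, 60, 61, 63, 62, 57, 54, 54, 56, 56, 72, 101, 105, 75, 58, 70, 84, 92, 96, 93, 88, 85, 79, 74, 66, 62, 58, 57, 55, 51, 57, 70, 71, 58, 48, 49, 50, 51, 52, 52, 52, 51, 52, 53, 54, 54, 53, 53, 53, 52, 52, 52, 55, 59, 62, 61, 61, 61, 62, 64, 76, 91, 100, 98, 93, 88, 84]
```

View pics/v14.png

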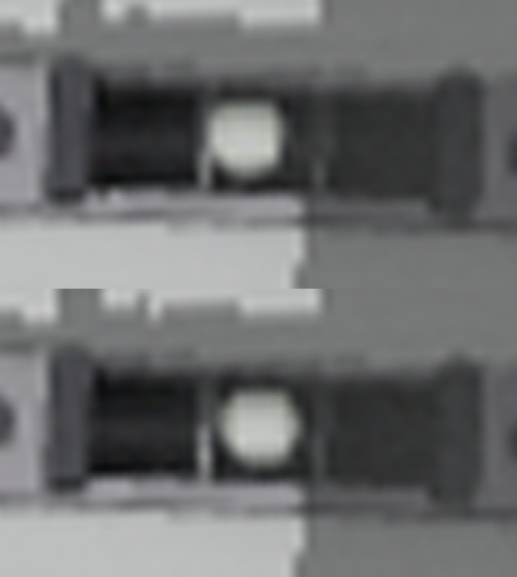

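Another 1.1 mm moved plate and bubble together (−2.6 mm). I want to find where the stop really is, so I'll map force against depth further down.

Emit:
send_rows(travel=[[0.1, 0, 0], [0.15, 0, 0], [0.15, 0, 0], [0.15, 0, 0]], turn=[[0, 0, 0], [0, 0, 0], [0, 0, 0], [0, 0, 0]], fingers=[0.5, 0.5, 0.5, 0.5])

```text
time_s: 16.98
ee_pos: [469.4, -36.4, 76.7]
eef_rot: [0.032, 1.568, -0.039]
contact_force: [-1.3, 1.6, 13.0]
gripper_width: 10.6
```

Emit:
send_rows(travel=[[0.1, 0, 0], [0.2, 0, 0], [0.2, 0, 0], [0.2, 0, 0]], turn=[[0, 0, 0], [0, 0, 0], [0, 0, 0], [0, 0, 0]], fingers=[0.5, 0.5, 0.5, 0.5])

```text
time_s: 17.32
ee_pos: [469.7, -36.4, 75.4]
eef_rot: [0.032, 1.568, -0.039]
contact_force: [-2.6, 1.5, 16.8]
gripper_width: 10.8
```

```bash
python3 -c "
from h import *
look('15')
for n in ['side15','top15']: tilt(f'pics/{n}.npz',n)
"
```

```text
t 17.32 pos [469.7 -36.4  75.4] jaw deg -2.6 down [ 0.003 -0.004 -1.   ] F [-2.6  1.5 16.8] T [0.86 0.49 0.02] w 10.8 q [-0.1   0.51  2.06 -0.01  0.57 -0.05]
pics/side15.npz tilt y 0.0122 n 771 z@foot 33.44
pics/top15.npz tilt y 0.0164 n 2068 z@foot 34.65
```

View pics/side15.png

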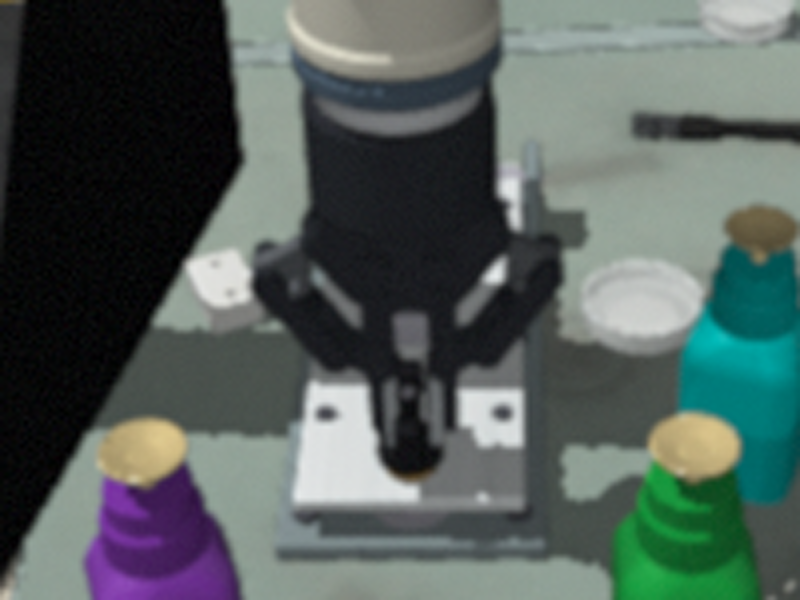

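Emit:
send_rows(travel=[[-0.2, 0, 0], [-0.4, 0, 0], [-0.5, 0, 0], [-0.5, 0, 0], [-0.5, 0, 0]], turn=[[0, 0, 0], [0, 0, 0], [0, 0, 0], [0, 0, 0], [0, 0, 0]], fingers=[0.5, 0.5, 0.5, 0.5, 0.5])

```text
time_s: 17.83
ee_pos: [469.1, -36.3, 80.4]
eef_rot: [0.033, 1.569, -0.039]
contact_force: [-1.2, 2.3, 5.6]
gripper_width: 10.6
```

Emit:
send_rows(travel=[[-0.1, 0, 0], [-0.2, 0, 0], [-0.2, 0, 0], [-0.2, 0, 0], [-0.2, 0, 0]], turn=[[0, 0, 0], [0, 0, 0], [0, 0, 0], [0, 0, 0], [0, 0, 0]], fingers=[0.5, 0.5, 0.5, 0.5, 0.5])

```text
time_s: 18.25
ee_pos: [468.9, -36.3, 82.3]
eef_rot: [0.032, 1.569, -0.039]
contact_force: [-1.6, 2.4, 3.7]
gripper_width: 10.6
```

Emit:
send_rows(travel=[[-0.1, 0, 0], [-0.2, 0, 0], [-0.2, 0, 0], [-0.2, 0, 0], [-0.2, 0, 0]], turn=[[0, 0, 0], [0, 0, 0], [0, 0, 0], [0, 0, 0], [0, 0, 0]], fingers=[0.5, 0.5, 0.5, 0.5, 0.5])

```text
time_s: 18.67
ee_pos: [468.8, -36.3, 84.3]
eef_rot: [0.032, 1.569, -0.039]
contact_force: [-0.4, 2.9, 2.5]
gripper_width: 10.8
```

Emit:
send_rows(travel=[[-0.1, 0, 0], [-0.2, 0, 0], [-0.2, 0, 0], [-0.2, 0, 0], [-0.2, 0, 0]], turn=[[0, 0, 0], [0, 0, 0], [0, 0, 0], [0, 0, 0], [0, 0, 0]], fingers=[0.5, 0.5, 0.5, 0.5, 0.5])

```text
time_s: 19.08
ee_pos: [468.8, -36.2, 86.3]
eef_rot: [0.032, 1.569, -0.039]
contact_force: [-0.5, 2.7, 0.2]
gripper_width: 10.9
```

Emit:
send_rows(travel=[[-0.1, 0, 0], [-0.2, 0, 0], [-0.2, 0, 0], [-0.2, 0, 0], [-0.2, 0, 0]], turn=[[0, 0, 0], [0, 0, 0], [0, 0, 0], [0, 0, 0], [0, 0, 0]], fingers=[0.5, 0.5, 0.5, 0.5, 0.5])

```text
time_s: 19.5
ee_pos: [468.7, -36.2, 88.2]
eef_rot: [0.032, 1.57, -0.039]
contact_force: [-0.9, 4.1, -0.6]
gripper_width: 10.4
```

```bash
python3 -c "
from h import *
look('16')
for n in ['side16','top16']: tilt(f'pics/{n}.npz',n)
"
```

```text
t 19.5 pos [468.7 -36.2  88.2] jaw deg -2.6 down [ 0.001 -0.004 -1.   ] F [-0.9  4.1 -0.6] T [-0.01  0.26 -0.07] w 10.4 q [-0.1   0.48  2.06 -0.01  0.6  -0.05]
pics/side16.npz tilt y -0.0415 n 784 z@foot 45.52
pics/top16.npz tilt y -0.0401 n 2130 z@foot 46.97
```

The free height is about 88 and the knee isn't sharp. I'll press down again in steps to locate the seat from the loading curve.

Emit:
send_rows(travel=[[0.2, 0, 0], [0.4, 0, 0], [0.4, 0, 0], [0.4, 0, 0], [0.4, 0, 0]], turn=[[0, 0, 0], [0, 0, 0], [0, 0, 0], [0, 0, 0], [0, 0, 0]], fingers=[0.5, 0.5, 0.5, 0.5, 0.5])

```text
time_s: 20.02
ee_pos: [468.8, -36.3, 84.3]
eef_rot: [0.033, 1.569, -0.039]
contact_force: [-0.5, 2.7, 2.4]
gripper_width: 10.5
```

Emit:
send_rows(travel=[[0.2, 0, 0], [0.2, 0, 0], [0.2, 0, 0], [0.2, 0, 0], [0.2, 0, 0]], turn=[[0, 0, 0], [0, 0, 0], [0, 0, 0], [0, 0, 0], [0, 0, 0]], fingers=[0.5, 0.5, 0.5, 0.5, 0.5])

```text
time_s: 20.43
ee_pos: [468.9, -36.3, 82.3]
eef_rot: [0.033, 1.569, -0.039]
contact_force: [-1.2, 2.0, 3.9]
gripper_width: 10.5
```

Emit:
send_rows(travel=[[0.2, 0, 0], [0.2, 0, 0], [0.2, 0, 0], [0.2, 0, 0], [0.2, 0, 0]], turn=[[0, 0, 0], [0, 0, 0], [0, 0, 0], [0, 0, 0], [0, 0, 0]], fingers=[0.5, 0.5, 0.5, 0.5, 0.5])

```text
time_s: 20.85
ee_pos: [469.0, -36.3, 80.4]
eef_rot: [0.033, 1.569, -0.039]
contact_force: [-1.0, 1.6, 5.6]
gripper_width: 10.4
```

Emit:
send_rows(travel=[[0.1, 0, 0], [0.1, 0, 0], [0.1, 0, 0], [0.1, 0, 0], [0.1, 0, 0]], turn=[[0, 0, 0], [0, 0, 0], [0, 0, 0], [0, 0, 0], [0, 0, 0]], fingers=[0.5, 0.5, 0.5, 0.5, 0.5])

```text
time_s: 21.27
ee_pos: [469.1, -36.4, 79.5]
eef_rot: [0.033, 1.569, -0.039]
contact_force: [-1.1, 1.8, 5.7]
gripper_width: 10.5
```

Emit:
send_rows(travel=[[0.1, 0, 0], [0.1, 0, 0], [0.1, 0, 0], [0.1, 0, 0], [0.1, 0, 0]], turn=[[0, 0, 0], [0, 0, 0], [0, 0, 0], [0, 0, 0], [0, 0, 0]], fingers=[0.5, 0.5, 0.5, 0.5, 0.5])

```text
time_s: 21.68
ee_pos: [469.3, -36.4, 78.8]
eef_rot: [0.033, 1.568, -0.039]
contact_force: [-2.6, 1.3, 8.4]
gripper_width: 10.5
```

Emit:
send_rows(travel=[[0.1, 0, 0], [0.1, 0, 0], [0.1, 0, 0], [0.1, 0, 0], [0.1, 0, 0]], turn=[[0, 0, 0], [0, 0, 0], [0, 0, 0], [0, 0, 0], [0, 0, 0]], fingers=[0.5, 0.5, 0.5, 0.5, 0.5])

```text
time_s: 22.1
ee_pos: [469.5, -36.4, 78.1]
eef_rot: [0.033, 1.568, -0.039]
contact_force: [-1.9, 2.3, 10.7]
gripper_width: 10.6
```

```bash
python3 -c "
from h import *
look('17')
for n in ['side17','top17']: tilt(f'pics/{n}.npz',n)
bubble('pics/top17.npz')
"
```

```text
t 22.1 pos [469.5 -36.4  78.1] jaw deg -2.6 down [ 0.003 -0.004 -1.   ] F [-1.9  2.3 10.7] T [0.64 0.43 0.04] w 10.6 q [-0.1   0.5   2.06 -0.01  0.57 -0.05]
pics/side17.npz tilt y 0.0001 n 778 z@foot 35.96
pics/top17.npz tilt y 0.0049 n 2090 z@foot 37.29
row 62 [149, 150, 150, 151, 151, 156, 145, 120, 91, 74, 64, 65, 67, 69, 66, 60, 52, 44, 41, 47, 53, 49, 47, 49, 50, 50, 52, 56, 58, 57, 54, 51, 50, 50, 68, 100, 102, 66, 50, 67, 86, 95, 100, 99, 98, 96, 92, 86, 75, 64, 56, 54, 51, 48, 56, 71, 72, 57, 47, 49, 50, 50, 50, 50, 51, 51, 51, 51, 51, 51, 51, 52, 51, 51, 50, 50, 54, 60, 63, 63, 63, 62, 63, 64, 76, 90, 99, 98, 94, 89, 85]
```

View pics/top17_vial.png

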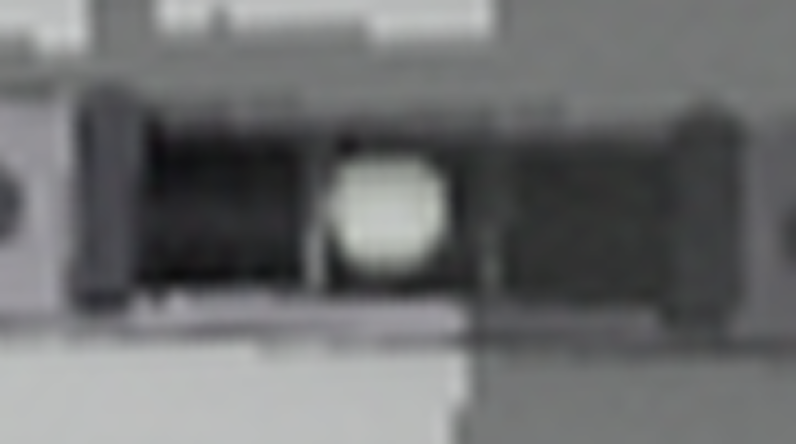

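There is a clear knee: 5.7 N at 79.5 mm, then 8.4 and 10.7 N within 1.4 mm. The foot is on its seat. The bubble is at about −2 mm, so I trim 9° and let it settle.

Emit:
send_rows(travel=[[0.03, 0, 0], [0.03, 0, 0], [0.03, 0, 0], [0.03, 0, 0], [0.03, 0, 0], [0.03, 0, 0], [0.03, 0, 0], [0.03, 0, 0], [0.03, 0, 0], [0.03, 0, 0]], turn=[[4, 0, 0], [9, 0, 0], [9, 0, 0], [9, 0, 0], [9, 0, 0], [9, 0, 0], [9, 0, 0], [9, 0, 0], [9, 0, 0], [9, 0, 0]], fingers=[0.5, 0.5, 0.5, 0.5, 0.5, 0.5, 0.5, 0.5, 0.5, 0.5])

```text
time_s: 23.03
ee_pos: [469.8, -36.4, 78.2]
eef_rot: [0.157, 1.561, -0.162]
contact_force: [-1.8, 2.6, 8.9]
gripper_width: 10.7
```

Emit:
send_rows(travel=[[0.03, 0, 0], [0.03, 0, 0], [0.03, 0, 0], [0.03, 0, 0], [0.03, 0, 0], [0.03, 0, 0], [0.03, 0, 0], [0.03, 0, 0], [0.03, 0, 0], [0.03, 0, 0]], turn=[[0, 0, 0], [0, 0, 0], [0, 0, 0], [0, 0, 0], [0, 0, 0], [0, 0, 0], [0, 0, 0], [0, 0, 0], [0, 0, 0], [0, 0, 0]], fingers=[0.5, 0.5, 0.5, 0.5, 0.5, 0.5, 0.5, 0.5, 0.5, 0.5])

```text
time_s: 23.87
ee_pos: [469.9, -36.4, 78.2]
eef_rot: [0.157, 1.561, -0.163]
contact_force: [-1.8, 1.6, 9.3]
gripper_width: 10.5
```

```bash
python3 -c "
from h import *
look('18')
for n in ['side18','top18']: tilt(f'pics/{n}.npz',n)
bubble('pics/top18.npz')
a=cv2.imread('pics/top18_vial.png');c=dict(np.load('pics/top18.npz'));cv2.imwrite('pics/full18.png',c['image'])
c=dict(np.load('pics/side18.npz'));cv2.imwrite('pics/fulls18.png',c['image'])
"
```

```text
t 23.87 pos [469.9 -36.4  78.2] jaw deg -11.7 down [ 0.003 -0.004 -1.   ] F [-1.8  1.6  9.3] T [ 0.59  0.47 -0.05] w 10.5 q [-0.1   0.5   2.06 -0.01  0.57  0.11]
pics/side18.npz tilt y -0.0029 n 741 z@foot 36.88
pics/top18.npz tilt y 0.0 n 2091 z@foot 38.29
row 36 [122, 131, 140, 145, 149, 148, 149, 144, 112, 75, 61, 69, 71, 70, 66, 60, 44, 28, 22, 26, 26, 25, 26, 27, 28, 28, 29, 30, 29, 29, 30, 33, 32, 33, 43, 57, 64, 62, 53, 44, 57, 81, 97, 100, 104, 103, 104, 104, 104, 103, 93, 80, 64, 52, 49, 56, 59, 59, 57, 53, 51, 51, 52, 53, 54, 55, 55, 53, 53, 54, 53, 52, 54, 56, 56, 55, 56, 57, 58, 58, 58, 58, 57, 60, 75, 90, 95, 93, 92, 92, 91]
```

View pics/top18_vial.png

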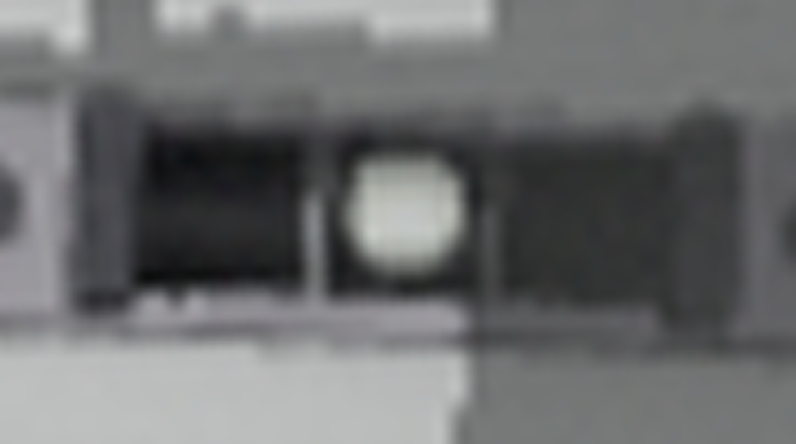

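View pics/fulls18.png

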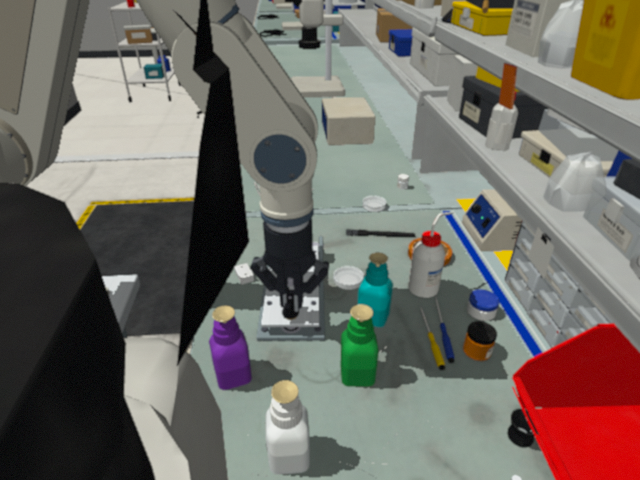

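The bubble sits at 405 between lines 314 and 491, so it is centred. The foot is pressed at 9.3 N, about 1.3 mm beyond the seat knee. The white pump stands upright at side (288,430) and the bystanders haven't moved. Handing in.

```bash
python3 -c "
from h import *
st();sign_off()"
```

```text
t 23.97 pos [469.9 -36.4  78.2] jaw deg -11.7 down [ 0.003 -0.004 -1.   ] F [-2.9  2.4  9.9] T [ 0.54  0.48 -0.07] w 10.7 q [-0.1   0.5   2.06 -0.01  0.57  0.11]
the job is handed in; nothing more can be done
```

I handed the job in at 24 s with the knob still gripped, the foot pressed onto its seat and the bubble centred.

- **Pump:** the white pump stands upright and released at about (455, −265) mm. That is about 23 cm from the knob.
- **Knob:** I gripped the tee bar, pressed it down and turned the gripper about 95° clockwise in total.
- **Last checks:** the bubble was within about 0.5 mm of the middle of its two lines. The push was 9 to 10 N with the grip held. In the last side view the pump and its look-alikes stood as they should; I compared the bystanders only by eye.

**Disagreements:**
- **Stop:** the stop gave more than a "rigid stop" should. Total travel was 9 to 11 mm instead of 8, so I judged the seat from a clear rise in force at a tool height of 79.5 mm. I then finished about 1.3 mm below that, and centred the bubble at that same push.
- **Cameras:** the two cameras differed by about 3 mm on the knob's x position. I used the side camera's value, which had matched the pump grip.

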